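# Drive the pivot pin out of an armrest hinge

### The arm

A 7-joint arm with a two-finger parallel gripper is mounted at the origin on the work surface. World frame = base frame: x ahead of the robot, y to its left, z up, the work surface at z = 0. Lengths are in m, angles in rad, forces in N, time in s.
With the tool pointing down it reaches from about 0.425 to 1.025 m from the base axis. Payload 3.6 kg.
Tool frame: the origin (TCP) lies midway between the tips of the shut fingers; the grasp point (between the pads) lies bot.grip_depth behind it (bot.grip_depth is the distance from the TCP to the grasp point, in m); z points along the fingers, x is the direction in which the jaws open and shut, and the axes are right-handed (so a half turn about z gives the same grasp; the last joint's range is limited). The gripper opens to 85 mm and grips with 20 to 120 N. Pads are 22 mm wide; open, the fingers measure 114 mm over their backs; the gripper's body (76 mm by 85 mm) begins 54 mm behind the grasp point. The pads swing forward as they close: fully open they stand 13 mm farther back than shut.
Start: joints at [1.095, 0.591, 0.048, 1.609, -0.033, 0.943, -0.034], TCP at [0.271, -0.673, 0.231] pointing down, gripper open.
Joint ranges: [-2.69, 2.69], [-0.47, 2.24], [-1.27, 1.36], [0.19, 2.51], [-1.53, 4.68], [0.08, 2.07], [-3.09, 3.09]. Speed limits (rad/s): [2.57, 2.57, 3.14, 3.14, 3.14, 3.14, 3.14].

### API

Orientations are given as a rotation vector (axis times angle).
In Python, from bench import bot gives the robot as it stands.
- The arm moves only by the tool servo_tool, never from a script. Its argument "motion" is a list of rows, each a list of 4 numbers: the shift along the tool's x, y, z in mm, then the turn about the tool's z in degrees. A call has 1 to 10 rows; each row shifts and turns the pose as measured when the row begins, along the tool's axes as they then stand; what a row does not reach is not made up. A row lasts 1/12 s, in which the tool goes at most 41.7 mm and 7.16 degrees, less where a joint would pass 70% of its speed; a pose out of reach is approached as far as the arm can. A call is refused whole if a number of a shift passes 41.7 or a number of a turn 7.16, either way. A call with a gripper value outside its range is refused whole. "grip" is the closure, from -1 (fully open) to 1 (shut), set as the call begins (left out, the last holds). The fingers move at their own pace and stop on an object; "newtons" is the grip in N (left out, the last holds). Time passes only in rows, so rows that do not move let the fingers close. It gives the time, the measured TCP pose, the force and the opening at its end, in the units of the state.
- bot.state(): the state, without advancing time (a new reading comes with each control period).
- bot.get_image(name): name is "side" or "top"; returns a dict with "frame" (420x560x3 uint8, red, green, blue), "mtx" (3x3 intrinsics, pixels), "dist_coeffs" ([k1, k2, p1, p2, k3] as OpenCV has them; the pictures are not rectified), "R" (3x3) and "t" (3): a world point X has camera coordinates R X + t. Camera axes: x right, y down, z forward; pixel columns grow to the right and rows downward; lengths in m; the calibration is good to about 2 mm. A picture is of the moment at which its call begins. There is no depth.
- bot.finish_job(): hands the job in, once; it reports no verdict.
The state is a dict: "time_s": time; "q": joint angles; "qd": joint speeds; "tau": joint torques, N m; "ee_pos": TCP position; "ee_rot": TCP orientation; "ft_force": force on the tool from outside, world axes, zero at the start; "ft_torque": the same for the moment, N m; "gripper_width": finger opening in m.
Only numpy, scipy, OpenCV 4.12 (cv2) and the standard library are available. Lean on these libraries where they do the work, as an engineer would, in place of code of your own. Each camera call takes 0.05 s, during which the arm holds its last target. There are 200 camera calls.

### The job

The armrest's pivot pin has to come out of its hinge. Set the empty parts tub under the low end of the leaning hole, then go in through the hole of the slack retainer plate with the stepped pin punch from the stand and drive the pin down and out, without ramming the hinge, so that it drops into the tub, never onto the bench or into the fingers. Put the punch back in its place in the stand; leave the other two punches, the tape and the bottle where they are.

Things in the scene. Friction and masses are not known exactly. Their poses are not given: they have to be found in the camera images.
- hinge: armrest hinge in a grey steel jig fixed to the bench. Origin: on the bench, plumb under the lower mouth of the pin hole; z up; x level, the way the pin leaves. The hole leans 35 degrees from vertical: down it runs along (0.574, 0, -0.819). Lower mouth at (0, 0, 0.070), upper at (-0.029, 0, 0.111). Foot at x -155 to -35 mm, y +-55; from there to x = 45 mm no part hangs lower than 30 mm
- bore_mouth (a point): centre of the hole's upper mouth; the hole is straight, 15 mm wide, 50 mm long. On its face (30 x 30 mm, square to the hole) lies a slack retainer plate, 3 mm thick, 40 mm wide: it swings stiffly (2 N) on a screw 20 mm from the hole's axis, on the jig's side. Its 13 mm hole starts up to 9 mm aside to +-y: not reported, to be felt or seen; the punch can draw it over the mouth. Axes as hinge
- bore_exit (a point): centre of the hole's lower mouth, where the pin leaves, 70 mm above the bench. Axes as hinge
- landing (a point): spot on the bench (4 mm above it) about where the pin falls: 30 mm from under the lower mouth, towards the hinge's +x
- pin: steel pivot pin, 14 x 40 mm, in the hole; origin at its middle, z along it (up the hole). It starts with its upper end 6 mm below the upper mouth, 9 mm below the plate's top. A spring plunger in the lower lug holds it: 9 to 15 N along the hole moves it, all the way until its upper end is 42 mm below the upper mouth; then it slides out by itself and falls
- tub: empty open plastic parts tub, 130 x 60 x 30 mm outside, walls and floor 4 mm, 0.15 kg, loose on the bench; origin under its centre, x along its 130 mm length, z up
- punch: the pin punch: steel, 155 mm long, 0.18 kg, stepped: straight 10 mm tip 60 mm long (end chamfered 0.6 mm) under a ringed 16 mm shank (4 mm taper at the step). It stands tip down, leaning up to 7 degrees, in a loose hole of the stand; origin at the centre of its tip's end, about 6 mm above the bench; z along it to its head
- punch_tip (a point): centre of the punch's tip end face, same point as punch
- rack: punch stand fixed on the bench, 180 (x) x 56 (y) x 82 mm; origin under its centre, z up. Three 24 mm round holes through its top plate (z 70 to 82 mm) at x = -60, 0 and 60 mm, y = 0; below each a 20 mm square pocket in the base, 8 mm deep, floor at z = 6 mm. Open between base and top plate
- drift: tapered drift, plain smooth steel rod 150 mm long, 13 to 15 mm diameter, too thick for the hole, standing in the stand; origin at its lower end. Not used
- centre_punch: centre punch, 123 mm long, 13 mm diameter with a conical point, the shortest in the stand; origin at its lower end. Not used
- tape_roll: roll of masking tape lying flat, 100 mm across, 24 mm high; origin under its centre. Not used
- cleaner: small amber glass bottle, 54 mm diameter, 130 mm high; origin under its centre. Not used
- armrest (a point): middle of the armrest, which is fixed too: from the hinge it runs level to the hinge's -y, ending 268 mm from it, 70 to 130 mm above the bench, about 60 mm wide with its dark cap (from y = -100 mm on), on a rest post at y = -225 mm. This point: y = -140 mm. Axes as hinge
Not all that is in view belongs to the job. Of the things shaped like the tub, the grey one is meant.

How it is judged:
By the outcome, as a careful person would: the job done as asked, in the order asked, and still so for the second after the job is handed in, with the robot touching nothing.
It also fails if it takes over 72 s, if anything falls off the work surface, if the arm or the gripper's body presses on something with over 40 N, if the wrist force passes 120 N, or if a joint passes its speed limit or range.

## Working session

There is one attempt and no reset: what is moved stays moved. The work goes in short steps, Python scripts to look and compute and a tool call to move; the robot and the scene stay as the last step left them, time stands still between calls to the robot, and variables do not carry over. Pictures are saved under pics/ and viewed, about 8 in all and at most 12, crops included, and the job is handed in when it is done.

Besides the shell and the picture viewer there is one more tool, called after "Emit:" as name(argument=value, ...), one argument or row to a line, values as JSON. servo_tool: Moves the arm, as the interface text tells. Its arguments: {"type":"object","properties":{"motion":{"type":"array"},"grip":{"type":"number"},"newtons":{"type":"number"}},"required":["motion"]}

```bash
ls; mkdir -p pics; cat > h.py <<'E'
import numpy as np, cv2
from scipy.spatial.transform import Rotation as Ro
from bench import bot
def snap(n,f=None):
    d=bot.get_image(n)
    d={k:np.array(v) for k,v in d.items()}
    if f: cv2.imwrite('pics/'+f,d['frame'][:,:,::-1])
    return d
def ray(d,uv):
    p=cv2.undistortPoints(np.array(uv,float).reshape(-1,1,2),d['mtx'],d['dist_coeffs']).reshape(-1,2)
    v=np.c_[p,np.ones(len(p))]@d['R']; c=-d['R'].T@d['t']
    return c,v/np.linalg.norm(v,axis=1)[:,None]
def plane(d,uv,z):
    c,v=ray(d,uv); return c+v*((z-c[2])/v[:,2])[:,None]
def proj(d,X):
    return cv2.projectPoints(np.array(X,float).reshape(-1,3),cv2.Rodrigues(d['R'])[0],d['t'],d['mtx'],d['dist_coeffs'])[0].reshape(-1,2)
def tri(d1,u1,d2,u2):
    c1,v1=ray(d1,u1);c2,v2=ray(d2,u2);out=[]
    for a,b in zip(v1,v2):
        s=np.linalg.lstsq(np.c_[a,-b],c2-c1,rcond=None)[0]
        p,q=c1+a*s[0],c2+b*s[1]; out.append(np.r_[(p+q)/2,np.linalg.norm(p-q)])
    return np.array(out)
E
python3 - <<'E'
from h import *
np.set_printoptions(precision=4,suppress=True)
a=snap('top','top0.png');b=snap('side','side0.png')
import pickle;pickle.dump((a,b),open('d0.pkl','wb'))
for d in(a,b): print(d['mtx'],d['dist_coeffs'],-d['R'].T@d['t'],d['R'])
print(bot.state(),bot.grip_depth)
E
```

```text
pics
[[385.6462   0.     283.77  ]
 [  0.     385.6462 211.7002]
 [  0.       0.       1.    ]] [-0.061  0.     0.     0.     0.   ] [0.4002 0.1171 1.2369] [[-0.0087 -0.9999  0.0141]
 [-0.9956  0.0074 -0.0934]
 [ 0.0933 -0.0149 -0.9955]]
[[430.8067   0.     276.4631]
 [  0.     430.8067 202.4598]
 [  0.       0.       1.    ]] [-0.1036  0.      0.      0.      0.    ] [-0.2354 -0.6587  0.6568] [[ 0.7366 -0.676   0.0202]
 [-0.3128 -0.367  -0.876 ]
 [ 0.5997  0.639  -0.4818]]
{'time_s': 0.1, 'q': array([ 1.0945,  0.592 ,  0.0483,  1.6097, -0.0333,  0.9427, -0.0337]), 'qd': array([ 0.0002, -0.0013,  0.0005, -0.0028,  0.0003, -0.0006,  0.0004]), 'tau': array([  0.0041, -54.9998,   1.5529, -19.8823,   0.0096,   0.0038,
         0.    ]), 'ee_pos': array([ 0.2705, -0.6718,  0.2303]), 'ee_rot': array([-2.6027,  1.7576,  0.0027]), 'ft_force': array([ 0.4873, -0.6149,  0.345 ]), 'ft_torque': array([-0.018 ,  0.0273,  0.0617]), 'gripper_width': 0.08577989321914431} 0.0187
```

View pics/top0.png

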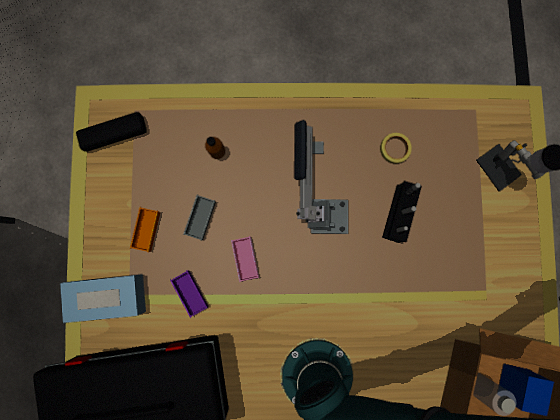

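View pics/side0.png

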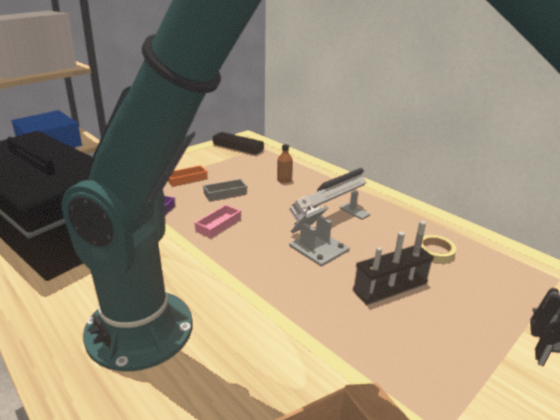

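The top view shows the orange (147,230), grey (201,217), pink (246,258) and purple (190,293) tubs. Only the grey one matches the description. The hinge is at (325,215), with its exit side facing image left. The rack is at (402,212) with three punches, so I need an enlarged crop to tell them apart.

```bash
python3 - <<'E'
from h import *
import pickle;a,b=pickle.load(open('d0.pkl','rb'))
A=cv2.resize(a['frame'][110:250,290:430],(560,560),interpolation=2)
B=cv2.resize(b['frame'][165:305,285:465],(720,560),interpolation=2)
cv2.imwrite('pics/c1.png',A[:,:,::-1]);cv2.imwrite('pics/c2.png',B[:,:,::-1])
# grey tub 
hsv=cv2.cvtColor(a['frame'],cv2.COLOR_RGB2HSV)
sub=hsv[185:250,175:230]; print(hsv[217,201],hsv[217,175],hsv[199,205])
m=((sub[:,:,0]>60)&(sub[:,:,0]<130)).astype(np.uint8)
c=max(cv2.findContours(m,0,2)[0],key=cv2.contourArea)+np.array([175,185])
r=cv2.minAreaRect(c);bx=cv2.boxPoints(r);print(r,bx,plane(a,bx,.03))
# rack dark
s=hsv[170:250,375:430];m=(s[:,:,2]<60).astype(np.uint8)
c=max(cv2.findContours(m,0,2)[0],key=cv2.contourArea)+np.array([375,170])
r=cv2.minAreaRect(c);bx=cv2.boxPoints(r);print(r,bx,plane(a,bx,.082))
E
```

```text
[73 22 83] [ 14 104 130] [80 32 48]
((199.3820343017578, 217.4420928955078), (19.592041015625, 40.618438720703125), 19.025606155395508) [[183.50052 233.44847]
 [196.74176 195.0489 ]
 [215.26355 201.43571]
 [202.02231 239.83528]] [[0.44726946 0.41340098 0.03      ]
 [0.56812045 0.37329068 0.03      ]
 [0.54736725 0.31453542 0.03      ]
 [0.42695293 0.35506762 0.03      ]]
((401.39111328125, 211.6919708251953), (24.569705963134766, 61.290443420410156), 15.5241117477417) [[381.35245 237.93123]
 [397.75644 178.87679]
 [421.42978 185.45271]
 [405.0258  244.50716]] [[ 0.4268909  -0.19350049  0.082     ]
 [ 0.60683763 -0.25029357  0.082     ]
 [ 0.58619777 -0.32334298  0.082     ]
 [ 0.40630306 -0.26523656  0.082     ]]
```

View pics/c1.png

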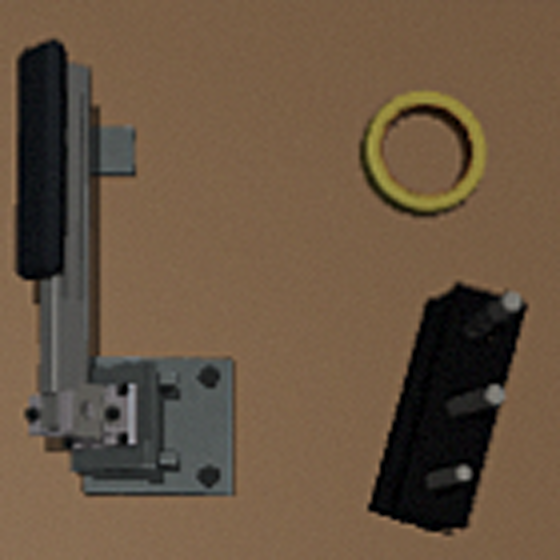

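View pics/c2.png

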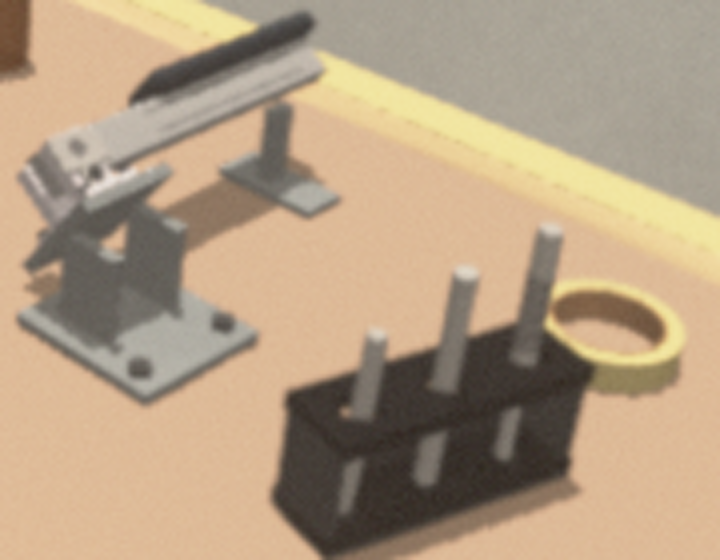

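c2 (548,230) is the tallest tool. It is banded (ringed) above the plate and slim below, so it is the stepped punch, at the rack's far end (top px ≈(418,185)). The middle one at (465,275) is smooth and thick below, so it is the drift, and the short one at (375,337) is the centre punch. Next I'll compute poses.

```bash
python3 - <<'E'
from h import *
np.set_printoptions(precision=4,suppress=True)
import pickle;a,b=pickle.load(open('d0.pkl','rb'))
f1=lambda p:np.array(p)/4.+[290,110]; f2=lambda p:np.array(p)/4.+[285,165]
T=f1([[233,494],[234,358],[85,494],[513,300],[495,395],[462,472]])
S=f2([[147,398],[258,335],[18,316],[548,231],[465,273],[375,336]])
P=tri(a,T,b,S);print(P)
print(plane(a,T[:3],.008))
# rack top plate corners: right edge, side view corners
print('rack top side', plane(b,f2([[345,450],[592,365],[287,398]]),.082))
print('rack top top', plane(a,f1([[467,530],[525,303],[458,283]]),.082))
A=cv2.resize(a['frame'][195:240,285:345],(800,600),interpolation=cv2.INTER_CUBIC)
B=cv2.resize(b['frame'][190:255,285:345],(554,600),interpolation=cv2.INTER_CUBIC)
C=np.hstack([cv2.resize(A,(420,315)),cv2.resize(B,(360,390))[:315]]) 
cv2.imwrite('pics/c3.png',cv2.convertScaleAbs(C[:,:,::-1],alpha=1.3))
E
```

```text
[[ 0.4434 -0.1068  0.0063  0.0013]
 [ 0.5522 -0.1093  0.0056  0.004 ]
 [ 0.4449  0.0116  0.0064  0.0001]
 [ 0.574  -0.2832  0.1584  0.004 ]
 [ 0.5072 -0.2706  0.1521  0.0013]
 [ 0.4535 -0.2532  0.1258  0.0015]]
[[ 0.4438 -0.1069  0.008 ]
 [ 0.5533 -0.1104  0.008 ]
 [ 0.4449  0.0117  0.008 ]]
rack top side [[ 0.4094 -0.2721  0.082 ]
 [ 0.5813 -0.3221  0.082 ]
 [ 0.4225 -0.2224  0.082 ]]
rack top top [[ 0.4123 -0.2707  0.082 ]
 [ 0.5853 -0.3227  0.082 ]
 [ 0.601  -0.2711  0.082 ]]
```

View pics/c3.png

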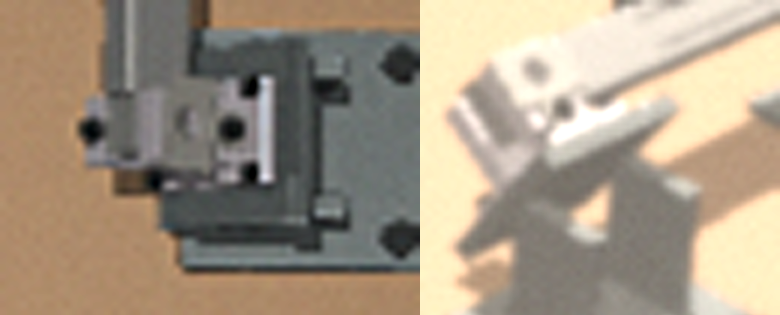

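In c3 left, the plate hole is a faint ring at (187,122) and the screw is at (232,128). On the right, the hole is at (537,68) and the screw at (562,105). I'll check these against the predicted mouth.

```bash
cat >> h.py <<'E'
HX=np.array([.018,1,0])/np.hypot(.018,1);HY=np.array([-HX[1],HX[0],0]);HO=np.array([.5006,.047,0])
def hw(p): p=np.atleast_2d(p);return HO+p[:,:1]*HX+p[:,1:2]*HY+p[:,2:]*[0,0,1]
def wh(w): w=np.atleast_2d(w)-HO;return np.c_[w@HX,w@HY,w[:,2]]
E
python3 - <<'E'
from h import *
np.set_printoptions(precision=4,suppress=True)
import pickle;a,b=pickle.load(open('d0.pkl','rb'))
T=np.array([[187,122],[232,128]])/7+[285,195];S=np.array([[117,68],[142,105]])/6+[285,190]
P=tri(a,T,b,S);print(P, wh(P[:,:3]))
n=np.array([-.574,0,.819]);M=np.array([-.029,0,.111])
Q=hw([M+3e-3*n, M+3e-3*n+.02*np.array([-.819,0,-.574]),M+3e-3*n+[0,.009,0],M+3e-3*n-[0,.009,0]])
print('exp hole,screw,+y,-y',Q,((proj(a,Q)-[285,195])*7),((proj(b,Q)-[285,190])*6+[420,0]))
c=np.array([.4974,.364,.03]); print(proj(a,c))
q=bot.state();R=Ro.from_rotvec(q['ee_rot']).as_matrix();print(R)
E
```

```text
[[ 0.5024  0.0187  0.113   0.001 ]
 [ 0.5    -0.0006  0.1036  0.0026]] [[-0.0282 -0.0023  0.113 ]
 [-0.0476 -0.0003  0.1036]]
exp hole,screw,+y,-y [[ 0.5     0.0163  0.1135]
 [ 0.4998 -0.0001  0.102 ]
 [ 0.491   0.0164  0.1135]
 [ 0.509   0.0161  0.1135]] [[192.1827 128.3556]
 [228.4566 131.1818]
 [192.1311 149.7923]
 [192.2326 106.9505]] [[538.4819  70.7264]
 [563.5298 107.6834]
 [523.8676  77.0148]
 [552.9569  64.4973]]
[[199.4064 217.3649]]
[[ 0.3736 -0.9276 -0.0009]
 [-0.9276 -0.3736  0.0018]
 [-0.002   0.0001 -1.    ]]
```

```bash
cat >> h.py <<'E'
def plan(tgt,yaw=None,st=40,dt=7,n=None):
    s=bot.state();R=Ro.from_rotvec(s['ee_rot']).as_matrix();p=np.array(s['ee_pos'])
    y0=np.degrees(np.arctan2(R[1,0],R[0,0])); dy=0 if yaw is None else (yaw-y0+180)%360-180
    D=(np.array(tgt)-p)*1e3
    N=n or max(1,int(np.ceil(max(np.linalg.norm(D)/st,abs(dy)/dt))))
    rows=[]
    for i in range(N):
        Ri=Ro.from_euler('z',dy*i/N,degrees=True).as_matrix()@R
        rows.append([round(float(x),1) for x in Ri.T@D/N]+[round(-dy/N,1)])
    print('pos',p.round(4),'yaw',round(y0,1),'zdir',R[:,2].round(3),'N',N,'rot-deg',round(dy,1));
    for k in range(0,N,10): print(str(rows[k:k+10]).replace(' ',''))
    print('F',s['ft_force'].round(1),'w',round(s['gripper_width'],4),'t',s['time_s'])
E
python3 -c "
from h import *
plan([.47,-.05,.24],20)"
```

```text
pos [ 0.2705 -0.6718  0.2303] yaw -68.1 zdir [-0.001  0.002 -1.   ] N 17 rot-deg 88.1
[[-29.5,-24.5,-0.5,np.float64(-5.2)],[-27.2,-27.1,-0.5,np.float64(-5.2)],[-24.7,-29.5,-0.5,np.float64(-5.2)],[-21.9,-31.6,-0.5,np.float64(-5.2)],[-18.9,-33.4,-0.5,np.float64(-5.2)],[-15.9,-35.0,-0.5,np.float64(-5.2)],[-12.6,-36.3,-0.6,np.float64(-5.2)],[-9.3,-37.3,-0.6,np.float64(-5.2)],[-5.9,-38.0,-0.6,np.float64(-5.2)],[-2.4,-38.3,-0.6,np.float64(-5.2)]]
[[1.0,-38.4,-0.6,np.float64(-5.2)],[4.5,-38.2,-0.6,np.float64(-5.2)],[7.9,-37.6,-0.6,np.float64(-5.2)],[11.3,-36.7,-0.6,np.float64(-5.2)],[14.5,-35.6,-0.6,np.float64(-5.2)],[17.7,-34.1,-0.6,np.float64(-5.2)],[20.7,-32.4,-0.6,np.float64(-5.2)]]
F [ 0.5 -0.6  0.3] w 0.0858 t 0.1
```

Emit:
servo_tool(
  motion=[
    [-29,-24,0,-5],
    [-27,-27,0,-5],
    [-25,-29,0,-5],
    [-22,-32,0,-5],
    [-19,-33,0,-5],
    [-16,-35,0,-5],
    [-13,-36,0,-5],
    [-9,-37,0,-5],
    [-6,-38,0,-5],
    [-2,-38,0,-5],
  ],
  grip=-1,
  newtons=40,
)

```text
time_s: 0.93
ee_pos: [0.3825, -0.3021, 0.2236]
ee_rot: [3.103, -0.457, -0.014]
ft_force: [1.0, 0.0, 0.1]
gripper_width: 0.0854
```

```bash
sed -i 's/\[round(-dy\/N,1)\]/[float(round(-dy\/N,1))]/' h.py; python3 -c "
from h import *
plan([.48,.15,.2],60)"
```

```text
pos [ 0.3825 -0.3021  0.2236] yaw -16.8 zdir [-0.01  -0.003 -1.   ] N 12 rot-deg 76.8
[[-3.1,-38.4,1.8,-6.4],[1.2,-38.5,1.7,-6.4],[5.5,-38.2,1.7,-6.4],[9.7,-37.3,1.7,-6.4],[13.8,-36.0,1.6,-6.4],[17.7,-34.2,1.6,-6.4],[21.4,-32.0,1.6,-6.4],[24.9,-29.5,1.6,-6.4],[28.0,-26.5,1.6,-6.4],[30.8,-23.2,1.6,-6.4]]
[[33.2,-19.6,1.6,-6.4],[35.2,-15.8,1.6,-6.4]]
F [1.  0.  0.1] w 0.0854 t 0.9333
```

Emit:
servo_tool(
  motion=[
    [-2,-38,0,-6.5],
    [1,-38,0,-6.5],
    [5,-38,0,-6.5],
    [10,-37,0,-6.5],
    [14,-36,0,-6.5],
    [18,-34,0,-6.5],
    [21,-32,1,-6.5],
    [25,-29,1,-6.5],
    [28,-26,1,-6.5],
    [31,-23,1,-6.5],
  ],
)

```text
time_s: 1.77
ee_pos: [0.4522, 0.0921, 0.2175]
ee_rot: [2.829, 1.361, -0.015]
ft_force: [1.7, -0.5, 0.3]
gripper_width: 0.0853
```

```bash
python3 -c "
from h import *
plan([.4575,.3772,.12],71.6)"
```

```text
pos [0.4522 0.0921 0.2175] yaw 51.4 zdir [-0.008 -0.006 -1.   ] N 8 rot-deg 20.2
[[28.4,-21.7,12.0,-2.5],[29.3,-20.4,12.0,-2.5],[30.2,-19.1,11.9,-2.5],[31.0,-17.8,11.9,-2.5],[31.8,-16.4,11.9,-2.5],[32.4,-15.0,11.9,-2.5],[33.1,-13.5,11.9,-2.5],[33.6,-12.1,11.9,-2.5]]
F [ 1.7 -0.5  0.3] w 0.0853 t 1.7667
```

Emit:
servo_tool(
  motion=[
    [28,-22,12,-2.5],
    [29,-20,12,-2.5],
    [30,-19,12,-2.5],
    [31,-18,12,-2.5],
    [32,-16,12,-2.5],
    [32,-15,12,-2.5],
    [33,-14,12,-2.5],
    [34,-12,12,-2.5],
    [0,0,0,0],
  ],
)

```text
time_s: 2.52
ee_pos: [0.4541, 0.3998, 0.1146]
ee_rot: [-2.523, -1.865, 0.005]
ft_force: [-0.5, 0.4, 1.0]
gripper_width: 0.0852
```

```bash
python3 -c "
from h import *
plan([.4575,.3772,.05],71.6)
d=snap('top');cv2.imwrite('pics/tub.png',cv2.resize(d['frame'][170:270,130:260],(780,600))[:,:,::-1])
print((proj(d,[[.4575,.3772,.03],[.4974,.364,.03]])-[130,170])*6)"
```

```text
pos [0.4541 0.3998 0.1146] yaw 72.9 zdir [-0.005  0.001 -1.   ] N 2 rot-deg -1.3
[[-10.3,5.1,32.3,0.7],[-10.2,5.2,32.3,0.7]]
F [-0.5  0.4  1. ] w 0.0852 t 2.5167
[[390.38034706 360.6199572 ]
 [416.43821005 284.18935362]]
```

View pics/tub.png

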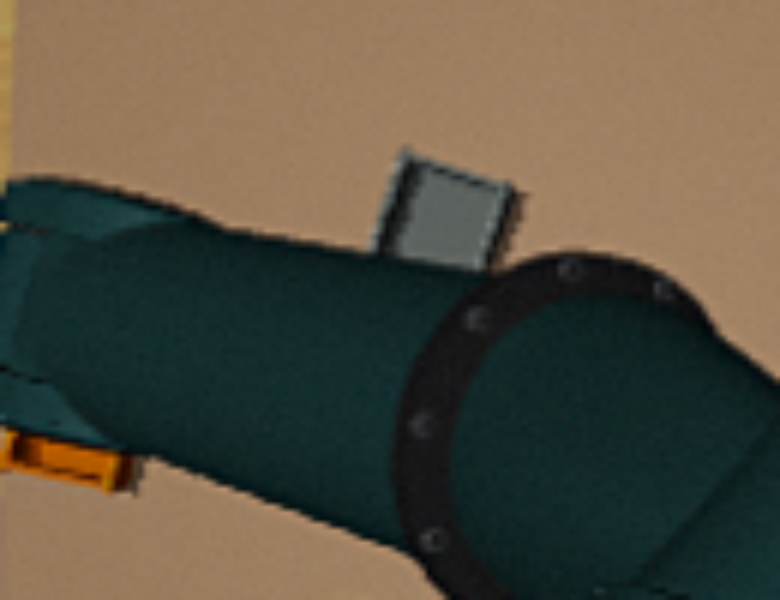

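The arm hides the grasped end. The visible far end of the grey tub, with rim corners at (405,155) and (512,185), matches the earlier fit, so I'll proceed.

Emit:
servo_tool(
  motion=[
    [-10,5,28,0.7],
    [-10,5,28,0.6],
    [-2,0,10,0],
    [0,0,0,0],
  ],
)

```text
time_s: 2.9
ee_pos: [0.4579, 0.3705, 0.0474]
ee_rot: [2.551, 1.832, -0.008]
ft_force: [-1.1, 0.1, -0.8]
gripper_width: 0.0853
```

```bash
python3 -c "
from h import *
plan([.4575,.3772,.006],71.6,st=15)"
```

```text
pos [0.4579 0.3705 0.0474] yaw 71.4 zdir [-0.004 -0.004 -1.   ] N 3 rot-deg 0.2
[[2.2,-0.8,13.8,-0.1],[2.2,-0.8,13.8,-0.1],[2.2,-0.8,13.8,-0.1]]
F [-1.1  0.1 -0.8] w 0.0853 t 2.9
```

Emit:
servo_tool(
  motion=[
    [3,-1,14,0],
    [2,-1,14,0],
    [2,0,12,0],
    [0,0,0,0],
  ],
)

```text
time_s: 3.23
ee_pos: [0.4603, 0.3778, 0.0067]
ee_rot: [2.553, 1.828, -0.002]
ft_force: [0.1, -0.5, 0.4]
gripper_width: 0.0856
```

Emit:
servo_tool(
  motion=[
    [0,0,0,0],
    [0,0,0,0],
    [0,0,0,0],
    [0,0,0,0],
    [0,0,0,0],
    [0,0,0,0],
  ],
  grip=1,
  newtons=30,
)

```text
time_s: 3.73
ee_pos: [0.4603, 0.3798, 0.0077]
ee_rot: [2.553, 1.83, 0.001]
ft_force: [-0.1, -0.3, -0.9]
gripper_width: 0.0595
```

```bash
python3 -c "
from h import *
print(hw([[.17,0,.01],[.087,0,.01]]))
plan(hw([.17,0,.009])[0],-1,st=25,dt=6)"
```

```text
[[0.5036595  0.21697247 0.01      ]
 [0.50216575 0.13398591 0.01      ]]
pos [0.4603 0.3798 0.0077] yaw 71.3 zdir [ 0.001 -0.    -1.   ] N 13 rot-deg -72.3
[[-10.8,7.2,-0.1,5.6],[-10.0,8.2,-0.1,5.6],[-9.2,9.1,-0.1,5.6],[-8.3,10.0,-0.1,5.6],[-7.3,10.7,-0.1,5.6],[-6.2,11.4,-0.1,5.6],[-5.1,11.9,-0.1,5.6],[-3.9,12.4,-0.1,5.6],[-2.7,12.7,-0.1,5.6],[-1.4,12.9,-0.1,5.6]]
[[-0.2,13.0,-0.1,5.6],[1.1,12.9,-0.1,5.6],[2.3,12.8,-0.1,5.6]]
F [-0.1 -0.3 -0.9] w 0.0595 t 3.7333
```

Emit:
servo_tool(
  motion=[
    [-10,7,-0.5,5.7],
    [-9,8,0,5.7],
    [-8,9,0,5.7],
    [-7,10,0,5.7],
    [-6,11,0,5.7],
    [-5,11,0,5.7],
    [-4,12,0,5.7],
    [-3,12,0,5.7],
    [-2,13,0,5.7],
    [-1,13,0,5.7],
  ],
)

```text
time_s: 4.57
ee_pos: [0.4962, 0.2623, 0.0093]
ee_rot: [-3.114, -0.325, -0.004]
ft_force: [0.4, 0.3, -1.8]
gripper_width: 0.0594
```

```bash
python3 -c "
from h import *
plan(hw([.16,-.006,.008])[0],-1,st=20,dt=6)"
```

```text
pos [0.4962 0.2623 0.0093] yaw 11.9 zdir [ 0.001  0.011 -1.   ] N 3 rot-deg -12.9
[[0.5,19.0,0.2,4.3],[1.9,18.9,0.3,4.3],[3.4,18.7,0.3,4.3]]
F [ 0.4  0.3 -1.8] w 0.0594 t 4.5667
```

Emit:
servo_tool(
  motion=[
    [0.5,18,0,4.3],
    [2,18,0,4.3],
    [3,17,0.5,4.3],
    [0,0,0,0],
  ],
)

```text
time_s: 4.9
ee_pos: [0.5096, 0.2058, 0.0088]
ee_rot: [-3.132, 0.053, -0.003]
ft_force: [0.2, -1.4, -2.1]
gripper_width: 0.0594
```

```bash
python3 -c "
from h import *
plan(hw([.082,0,.008])[0],-1,st=15,dt=6)
d=snap('side');cv2.imwrite('pics/tub2.png',cv2.resize(d['frame'][150:290,180:350],(729,600))[:,:,::-1])"
```

```text
pos [0.5096 0.2058 0.0088] yaw -2.0 zdir [ 0.002  0.009 -1.   ] N 6 rot-deg 1.0
[[-0.8,12.8,0.0,-0.2],[-0.8,12.8,0.0,-0.2],[-0.9,12.8,0.0,-0.2],[-0.9,12.8,0.0,-0.2],[-1.0,12.8,0.0,-0.2],[-1.0,12.8,0.0,-0.2]]
F [ 0.2 -1.4 -2.1] w 0.0594 t 4.9
```

View pics/tub2.png

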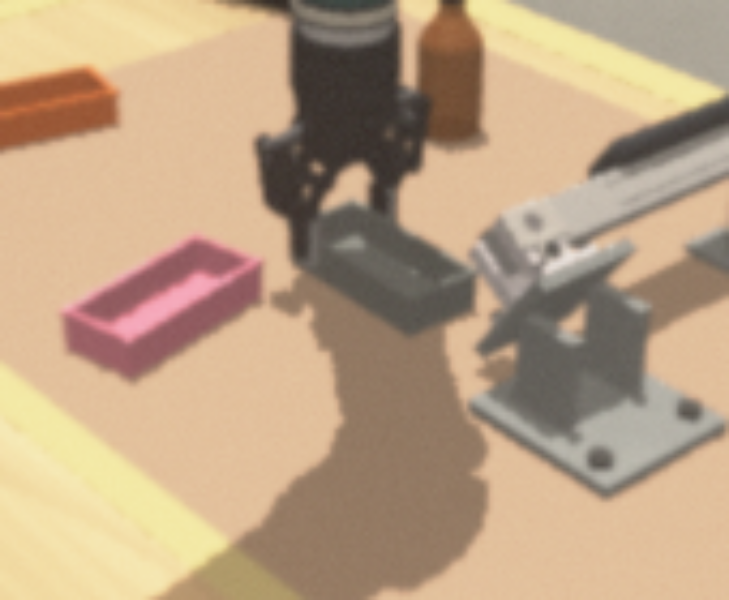

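The gripper holds the tub flat and aligned at crop (395,265), facing the hinge. I'll slide it in.

Emit:
servo_tool(
  motion=[
    [-1,13,0,0],
    [-1,13,0,0],
    [-1,13,0,-0.5],
    [-1,13,0,-0.5],
    [-1,13,0,0],
    [-1,10,0,0],
    [0,0,0,0],
  ],
)

```text
time_s: 5.53
ee_pos: [0.5008, 0.1308, 0.0084]
ee_rot: [-3.125, 0.002, -0.007]
ft_force: [0.7, -1.0, -1.5]
gripper_width: 0.0591
```

```bash
python3 -c "
from h import *
plan(hw([.082,0,.008])[0],-1,st=15,dt=6)"
```

```text
pos [0.5008 0.1308 0.0084] yaw -0.1 zdir [ 0.004  0.017 -1.   ] N 1 rot-deg -0.9
[[1.2,1.8,0.4,0.9]]
F [ 0.7 -1.  -1.5] w 0.0591 t 5.5333
```

Emit:
servo_tool(
  motion=[
    [0,0,0,0],
    [0,0,0,0],
    [0,0,0,0],
    [0,0,-5,0],
    [0,-2,-20,0],
    [0,-5,-38,0],
    [0,-5,-40,0],
    [0,0,-40,0],
    [0,0,-40,0],
    [0,0,-40,0],
  ],
  grip=-1,
)

```text
time_s: 6.37
ee_pos: [0.4949, 0.1426, 0.2344]
ee_rot: [-3.128, -0.013, 0.02]
ft_force: [1.8, -0.3, -0.4]
gripper_width: 0.0856
```

```bash
python3 -c "
from h import *
plan([.571,-.284,.22],-16.5)"
```

```text
pos [0.4949 0.1426 0.2344] yaw 0.5 zdir [-0.013  0.014 -1.   ] N 11 rot-deg -17.0
[[6.6,38.9,0.7,1.5],[7.6,38.7,0.7,1.5],[8.7,38.4,0.7,1.5],[9.7,38.2,0.7,1.5],[10.7,37.9,0.7,1.5],[11.8,37.6,0.6,1.5],[12.8,37.3,0.6,1.5],[13.8,36.9,0.6,1.5],[14.8,36.5,0.6,1.5],[15.7,36.1,0.6,1.5]]
[[16.7,35.7,0.6,1.5]]
F [ 1.8 -0.3 -0.4] w 0.0856 t 6.3667
```

Emit:
servo_tool(
  motion=[
    [7,38,0,1.6],
    [8,38,0,1.6],
    [9,38,0,1.6],
    [10,38,0,1.6],
    [11,38,0,1.6],
    [12,37,0,1.6],
    [13,37,0,1.6],
    [13,36,0,1.6],
    [14,30,0,1.6],
    [10,20,0,1.6],
  ],
  grip=0.1,
)

```text
time_s: 7.2
ee_pos: [0.5787, -0.2122, 0.2479]
ee_rot: [-3.09, 0.386, -0.033]
ft_force: [0.6, -0.2, 1.1]
gripper_width: 0.0382
```

```bash
python3 -c "
from h import *
plan([.571,-.284,.185],-16.5)
a=snap('top');b=snap('side')
A=cv2.resize(a['frame'][190:240,280:340],(480,400));B=cv2.resize(b['frame'][160:260,250:350],(400,400))
cv2.imwrite('pics/s.png',np.hstack([A,B])[:,:,::-1])
# grey tub in top
c=HO+.042*HX; print(proj(a,[hw([-.023,0,.03])[0],hw([.107,0,.03])[0],hw([.042,.03,.03])[0]]))
"
```

```text
pos [ 0.5787 -0.2122  0.2479] yaw -14.3 zdir [ 0.024  0.024 -0.999] N 3 rot-deg -2.2
[[3.0,24.5,20.3,0.7],[3.3,24.4,20.3,0.7],[3.7,24.4,20.3,0.7]]
F [ 0.6 -0.2  1.1] w 0.0382 t 7.2
[[307.66282558 215.67752993]
 [266.29509197 215.2462451 ]
 [286.9137558  225.00093841]]
```

View pics/s.png

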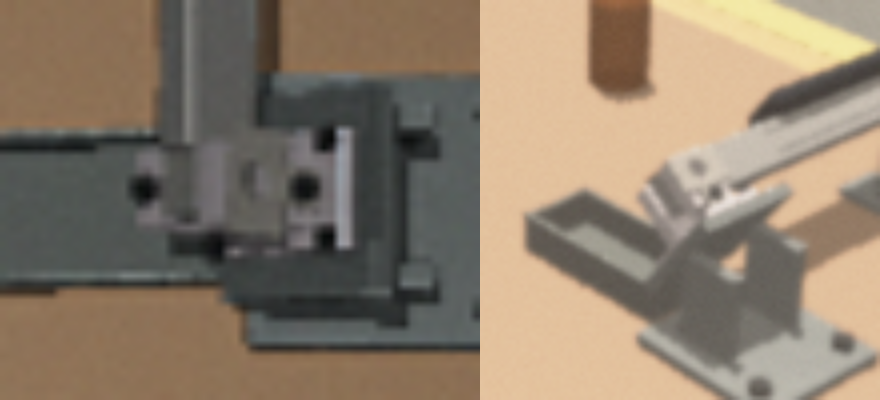

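The tub is in place under the hinge, along its exit direction. Right crop: its rim runs from (530,225) to below the lug at (660,290). Next I approach the punch.

Emit:
servo_tool(
  motion=[
    [3,22,19,0.7],
    [3,22,19,0.7],
    [3,20,18,0.7],
    [0,2,0,0],
    [0,0,0,0],
  ],
)

```text
time_s: 7.72
ee_pos: [0.5751, -0.2741, 0.1911]
ee_rot: [-3.08, 0.435, -0.041]
ft_force: [1.1, 0.8, 0.2]
gripper_width: 0.0383
```

```bash
python3 -c "
from h import *
np.set_printoptions(precision=4,suppress=True)
plan([.571,-.284,.104],-16.5,st=20)
b=snap('side')
cv2.imwrite('pics/p.png',cv2.resize(b['frame'][140:300,340:460],(600,800)[:2] and (450,600))[:,:,::-1])
s=bot.state();R=Ro.from_rotvec(s['ee_rot']).as_matrix()
print((proj(b,[[.571,-.284,.13],[.574,-.2832,.158],s['ee_pos'],[.5625,-.287,.082]])-[340,140])*3.75)
"
```

```text
pos [ 0.5751 -0.2741  0.1911] yaw -16.1 zdir [ 0.03   0.026 -0.999] N 5 rot-deg -0.4
[[-0.6,2.7,17.3,0.1],[-0.6,2.7,17.3,0.1],[-0.6,2.7,17.3,0.1],[-0.6,2.7,17.3,0.1],[-0.6,2.7,17.3,0.1]]
F [1.1 0.8 0.2] w 0.0383 t 7.7167
[[300.903  351.406 ]
 [310.7721 310.1889]
 [307.9101 256.6433]
 [283.7143 423.0858]]
```

View pics/p.png

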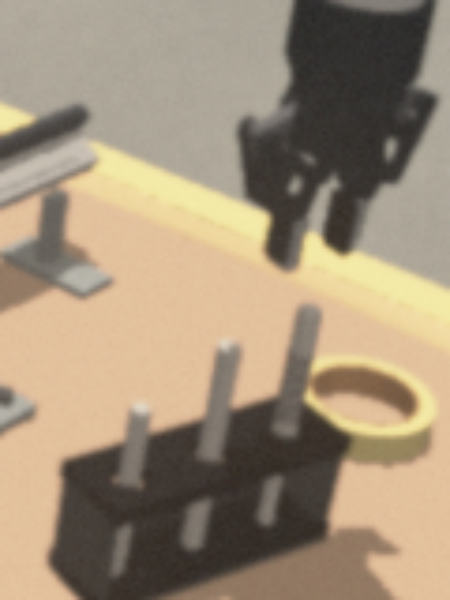

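Side crop: the punch head is at (308,308) and enters its hole at (287,428). The open fingers at (285,265) and (340,250) straddle it from above. I'll grip high, with the TCP at about 0.118, to keep the knuckles off the drift.

Emit:
servo_tool(
  motion=[
    [-1,4,18,0.2],
    [-1,3,18,0.2],
    [-1,2,18,0],
    [0,1,14,0],
    [0,0,0,0],
  ],
  newtons=50,
)

```text
time_s: 8.18
ee_pos: [0.5785, -0.2705, 0.1288]
ee_rot: [-3.079, 0.423, -0.059]
ft_force: [-0.8, 0.1, -0.3]
gripper_width: 0.0391
```

```bash
python3 -c "
from h import *
plan([.572,-.2835,.118],-16.5,st=20)
"
```

```text
pos [ 0.5785 -0.2705  0.1288] yaw -15.7 zdir [ 0.042  0.028 -0.999] N 1 rot-deg -0.8
[[-3.1,14.7,10.1,0.8]]
F [-0.8  0.1 -0.3] w 0.0391 t 8.1833
```

Emit:
servo_tool(
  motion=[
    [-3,8,6,0.5],
    [-2,8,5,0.3],
    [0,0,0,0],
  ],
)

```text
time_s: 8.43
ee_pos: [0.5724, -0.2807, 0.1198]
ee_rot: [-3.075, 0.435, -0.066]
ft_force: [-0.3, -0.1, -0.1]
gripper_width: 0.0385
```

```bash
python3 -c "
from h import *
plan([.572,-.2835,.118],-16.5,st=20)
"
```

```text
pos [ 0.5724 -0.2807  0.1198] yaw -16.1 zdir [ 0.047  0.029 -0.999] N 1 rot-deg -0.4
[[0.4,2.8,1.7,0.4]]
F [-0.3 -0.1 -0.1] w 0.0385 t 8.4333
```

Good. I'll close on the punch with a firm grip and check the force.

Emit:
servo_tool(
  motion=[
    [0,3,1,0],
    [0,0,0,0],
    [0,0,0,0],
    [0,0,0,0],
    [0,0,0,0],
  ],
  grip=1,
  newtons=50,
)

```text
time_s: 8.85
ee_pos: [0.5694, -0.2845, 0.12]
ee_rot: [-3.075, 0.438, -0.062]
ft_force: [-0.2, -0.3, -1.8]
gripper_width: 0.0149
```

Emit:
servo_tool(
  motion=[
    [0,0,-15,0],
    [0,0,-15,0],
    [0,0,-14,0],
    [0,0,0,0],
  ],
)

```text
time_s: 9.18
ee_pos: [0.5687, -0.2853, 0.1644]
ee_rot: [-3.075, 0.436, -0.065]
ft_force: [0.6, -0.3, -2.1]
gripper_width: 0.0145
```

```bash
python3 -c "
from h import *
plan([.5625,-.287,.17],-16.5,st=20)
b=snap('side');a=snap('top')
B=cv2.resize(b['frame'][160:290,370:450],(370,600));A=cv2.resize(a['frame'][150:250,370:440],(420,600))
cv2.imwrite('pics/p2.png',np.hstack([B,A])[:,:,::-1])
s=bot.state();R=Ro.from_rotvec(s['ee_rot']).as_matrix();g=s['ee_pos']-.0187*R[:,2];print(g)
print((proj(b,[g,[.5625,-.287,.082]])-[370,160])*4.62)
"
```

```text
pos [ 0.5687 -0.2853  0.1644] yaw -16.2 zdir [ 0.046  0.029 -0.999] N 1 rot-deg -0.3
[[-5.3,3.1,-6.0,0.3]]
F [ 0.6 -0.3 -2.1] w 0.0145 t 9.1833
[ 0.56634067 -0.28520905  0.18074839]
[[248.34393437 256.62166714]
 [210.93605864 428.84169108]]
```

View pics/p2.png

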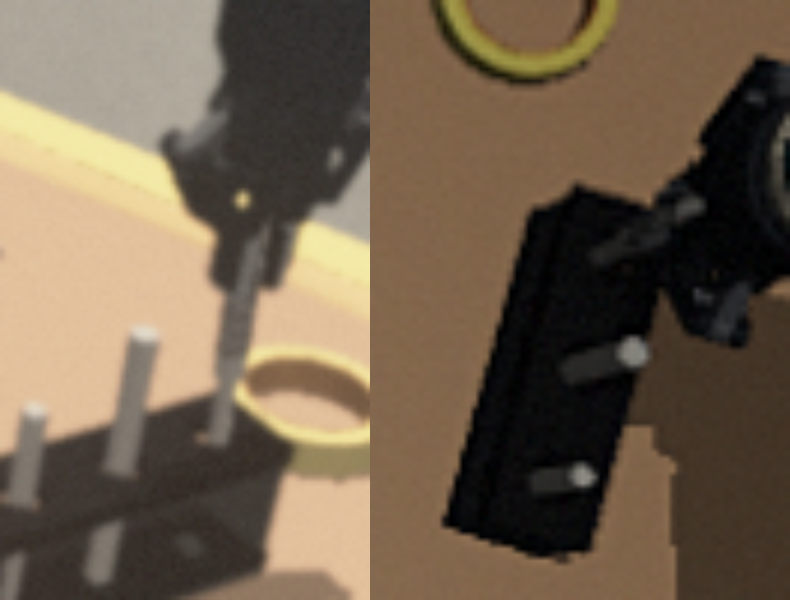

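The side crop shows the stepped punch held upright by the fingers at (245,270), with its slim tip still through the plate at (220,430). I'll now use the stand's hole edge as a fulcrum and swing the punch in the pads to about 35°, head away from the hinge.

Emit:
servo_tool(
  motion=[
    [0,7,0,0],
    [0,8,0,0],
    [0,8,0.5,0],
    [0,8,1,0],
    [0,8,1,0],
  ],
  newtons=30,
)

```text
time_s: 9.7
ee_pos: [0.5589, -0.3133, 0.1554]
ee_rot: [-3.061, 0.424, -0.056]
ft_force: [1.0, 4.0, 0.7]
gripper_width: 0.0145
```

```bash
cat >> h.py <<'E'
C=np.array([.5625,-.287,.082]);SN=-np.array([.284,.959,0])
def grasp():
    s=bot.state();R=Ro.from_rotvec(s['ee_rot']).as_matrix();return s['ee_pos']-.0187*R[:,2]
E
python3 -c "
from h import *
g=grasp();print('s',(g-C)@SN,'u',(g-C)@[.959,-.284,0],'z',g[2]);plan([.5625,-.287,.17],-16.5)
"
```

```text
s 0.02730560676365066 u 0.003449071485840958 z 0.17409100131140476
pos [ 0.5589 -0.3133  0.1554] yaw -15.8 zdir [ 0.043  0.045 -0.998] N 1 rot-deg -0.7
[[-3.2,-27.1,-13.2,0.7]]
F [1.  4.  0.7] w 0.0145 t 9.7
```

Emit:
servo_tool(
  motion=[
    [0,9,-1,0],
    [0,9,-1,0],
    [0,9,-0.5,0],
    [0,9,0,0],
    [0,9,0,0],
    [0,7,0,0],
  ],
)

```text
time_s: 10.2
ee_pos: [0.5458, -0.3554, 0.1483]
ee_rot: [-3.042, 0.416, -0.051]
ft_force: [2.0, 3.6, -1.3]
gripper_width: 0.0146
```

```bash
python3 -c "
from h import *
g=grasp();print('s',(g-C)@SN,'u',(g-C)@[.959,-.284,0],'z',g[2]);plan([.5625,-.287,.17],-16.5)
b=snap('side','m1.png');a=snap('top','m2.png')
np.set_printoptions(precision=3,suppress=True)
print(proj(b,[g,C]),proj(a,[g,C]))
h=cv2.cvtColor(b['frame'],cv2.COLOR_RGB2HSV)
v0=proj(b,[g,C])
for r in range(int(v0[0,1])-2,int(v0[1,1])+6,3):
    row=h[r,380:450]; c=np.where((row[:,1]<70)&(row[:,2]>95))[0]+380
    print(r,c)
"
```

```text
s 0.07172281016154115 u 0.0029944516283831255 z 0.16695698326077088
pos [ 0.5458 -0.3554  0.1483] yaw -15.6 zdir [ 0.042  0.066 -0.997] N 2 rot-deg -0.9
[[-0.9,-35.9,-8.2,0.4],[-1.2,-35.9,-8.2,0.4]]
F [ 2.   3.6 -1.3] w 0.0146 t 10.2
[[446.705 237.446]
 [415.657 252.823]] [[444.398 194.939]
 [410.13  193.159]]
235 [397 398 399 400 401 402 403]
238 [397 398 399 400 401 402 435 436 446 447 448]
241 [396 397 398 399 400 401 402 430 431 432 433 434 445 446 447]
244 [396 397 398 399 400 401 426 427 428 429 430 444 445 446]
247 [395 396 397 398 399 400 401 425 426 427 428 429 432 433 441 442 443 444
 445]
250 [395 396 397 398 399 400 420 421 422 423 424 425 426 427 428]
253 [394 395 396 397 398 399 400 416 417 418 419 420 421 422 423]
256 [380 394 395 396 397 398 399]
```

```bash
python3 -c "
from h import *
p=bot.state()['ee_pos']
plan(p+.034*SN+np.array([0,0,.044]),st=14)
"
```

```text
pos [ 0.5451 -0.3572  0.1485] yaw -15.7 zdir [ 0.042  0.064 -0.997] N 4 rot-deg 0
[[0.1,7.7,-11.6,0.0],[0.1,7.7,-11.6,0.0],[0.1,7.7,-11.6,0.0],[0.1,7.7,-11.6,0.0]]
F [0.  2.8 0.6] w 0.0147 t 10.3
```

Emit:
servo_tool(
  motion=[
    [0,8,-12,0],
    [0,8,-12,0],
    [0,8,-12,0],
    [0,7,-12,0],
    [0,0,-20,0],
    [0,0,-20,0],
    [0,0,0,0],
  ],
  newtons=60,
)

```text
time_s: 10.88
ee_pos: [0.5258, -0.4012, 0.2324]
ee_rot: [-3.052, 0.423, -0.033]
ft_force: [0.8, -0.9, -0.5]
gripper_width: 0.0145
```

```bash
cat >> h.py <<'E'
import pickle
d0=pickle.load(open('d0.pkl','rb'))
def tip(draw=None):
    """tip end from difference to first pictures, both views; punch pixels = light, changed, near the line under the grasp"""
    g=grasp();out=[]
    for n,d_0 in zip(('top','side'),d0):
        d=snap(n); df=np.abs(d['frame'].astype(int)-d_0['frame']).sum(2)
        h=cv2.cvtColor(d['frame'],cv2.COLOR_RGB2HSV)
        m=((df>40)&(h[:,:,1]<75)&(h[:,:,2]>75)).astype(np.uint8)
        q=proj(d,[g])[0];yy,xx=np.mgrid[:420,:560];m[np.hypot(xx-q[0],yy-q[1])>75]=0
        out.append((d,m,q))
    return g,out
E
python3 - <<'E'
from h import *
g,o=tip(); g0=grasp()
print('s',(g-C)@SN,'u',(g-C)@[.959,-.284,0],'z',g[2]);plan([.5625,-.287,.2])
for n,(d,m,q) in zip('ts',o):
    print(n,q); k,l,st,ce=cv2.connectedComponentsWithStats(m)
    for i in range(1,k):
        if st[i,4]>12:
            pts=np.argwhere(l==i)[:,::-1]; print(st[i],ce[i].round(1),cv2.fitLine(pts.astype(np.float32),2,0,.01,.01).ravel().round(2))
    cv2.imwrite(f'pics/mask_{n}.png',m*255)
# predicted tip & head at 35,38 deg
for th in (30,34,38):
    t=np.radians(th);a=SN*np.sin(t)+[0,0,np.cos(t)]
    P=[g-.133*a,g-.073*a,g+.022*a];print(th,[proj(o[i][0],P).round(1).tolist() for i in (0,1)])
E
```

```text
s 0.1211638515367361 u -0.0029818341240308954 z 0.2510770530283627
pos [ 0.5241 -0.3991  0.2288] yaw -15.8 zdir [ 0.025  0.061 -0.998] N 4 rot-deg 0
[[1.6,-29.0,9.2,0.0],[1.6,-29.0,9.2,0.0],[1.6,-29.0,9.2,0.0],[1.6,-29.0,9.2,0.0]]
F [-0.4 -0.5 -1.5] w 0.0144 t 10.9833
t [475.0592433  197.95977899]
[431 194  11   3  21] [436.2 194.6] [ 1.0000e+00 -6.0000e-02  4.3619e+02  1.9462e+02]
[470 195   5   4  14] [472.1 196.1] [ 9.8000e-01 -1.8000e-01  4.7207e+02  1.9614e+02]
s [472.10277441 214.54838141]
[432 140  47 104 544] [458.9 205.8] [ 2.8000e-01 -9.6000e-01  4.5888e+02  2.0581e+02]
[477 140  34  11 163] [492.6 145.6] [9.6000e-01 2.8000e-01 4.9260e+02 1.4564e+02]
[476 154  40  71 177] [497.1 191.1] [  0.52  -0.85 497.08 191.05]
[469 199   5   6  23] [471.  201.4] [3.9000e-01 9.2000e-01 4.7104e+02 2.0139e+02]
30 [[[433.9, 196.7], [451.5, 197.2], [482.7, 198.2]], [[436.0, 246.1], [451.3, 232.8], [478.9, 208.6]]]
34 [[[432.0, 195.7], [450.4, 196.7], [483.0, 198.4]], [[433.9, 242.4], [450.1, 230.7], [479.3, 209.2]]]
38 [[[430.3, 194.8], [449.5, 196.1], [483.3, 198.6]], [[432.0, 238.6], [448.9, 228.5], [479.7, 209.9]]]
```

```bash
python3 - <<'E'
from h import *
np.set_printoptions(linewidth=250)
g,o=tip()
d=o[1][0]; f=cv2.cvtColor(d['frame'],cv2.COLOR_RGB2HSV)
print('S',proj(d,[g])[0].round(1)); 
for r in range(222,248): print(r,' '.join('%3d'%x for x in f[r,428:462,1]))
d=o[0][0]; f=cv2.cvtColor(d['frame'],cv2.COLOR_RGB2HSV)
print('T',proj(d,[g])[0].round(1)); 
for r in range(190,203): print(r,' '.join('%3d'%x for x in f[r,426:460,1]))
E
```

```text
S [470.4 216. ]
222  80  80  81  81  83  87  86  91  91  90  91  88  86  88  87  87  86  86  87  87  94  93  87  78  55  43  38  34  34  38  40  41  37  49
223  82  82  81  80  82  85  85  86  87  87  89  91  90  91  88  88  88  87  86  86  93  83  58  51  40  37  37  39  36  39  40  38  41  50
224  82  83  80  80  80  81  83  83  83  87  89  92  91  91  88  89  88  89  89  89  82  58  42  42  41  36  37  39  39  44  49  64  65  55
225  80  82  80  80  80  83  80  82  81  82  82  86  88  88  91  91  89  89  88  79  59  46  39  40  40  46  35  42  46  57  79  92  86  76
226  80  79  80  79  80  80  82  81  80  80  83  84  84  87  88  89  88  86  75  57  38  38  40  44  39  39  40  42  57  80  94  97  97  93
227  82  82  82  83  81  80  82  80  83  82  82  81  81  81  85  85  82  68  53  39  37  45  38  37  36  38  43  61  83  94  92  93  93  92
228  81  79  83  80  82  80  82  79  80  79  80  85  80  82  79  79  68  49  38  36  38  39  41  38  45  54  70  86  96  94  86  86  86  87
229  81  80  79  78  83  81  80  81  81  81  79  79  82  80  79  71  57  43  36  36  36  40  39  45  51 
[... 3691 characters left out ...]

198 114 115 111 112 110 108 108 105 108  99  94  83  91  88  86  95  66  68  70  61  63  46  25   5  12  12  11   7  19   5  12   6   0   5
199 107 115 107 111 109 114 109 113 111 117 107 111 115 112 110 111 117 109 112 111 111 113  94  32  22  26  26  49  41   0   7  17  17   9
200 113 108 111 110 107 110 109 114 104 111 107 111 113 105 110 114 112 111 112 113 110 108 112 111 107 111 110 110  95  76  65  95  81  81
201 111 111 107 112 110 107 112 110 107 113 110 113 111 112 115 114 111 111 114 112 111 111 111 111 114 111 113 114 118 102 119 109 107 104
202 107 104 112 116 107 109 110 111 109 110 108 106 113 107 112 108 107 111 111 110 111 107 112 105 113 114 111 112 113 104 110 113 114 122
```

```bash
python3 - <<'E'
from h import *
np.set_printoptions(precision=4,suppress=True)
a,b=d0;g=grasp()
P=tri(a,[[430.2,196.1],[447.5,196.8]],b,[[431.3,242.7],[447.0,230.0]]);print(P,g)
for v in (g-P[0,:3],P[1,:3]-P[0,:3]):
    print(np.linalg.norm(v),'u',v@[.959,-.284,0],'s',v@SN,'z',v[2],np.degrees(np.arctan2(v@SN,v[2])),np.degrees(np.arctan2(v@[.959,-.284,0],v[2])))
plan(g)
E
```

```text
[[ 0.5454 -0.3262  0.1381  0.001 ]
 [ 0.537  -0.356   0.1886  0.0008]] [ 0.5236 -0.398   0.2459]
0.1313356105463676 u -0.0004658462387492634 s 0.07502280684093855 z 0.10780677274989311 34.834083189179 -0.24758052372429598
0.059186239909125325 u 0.0004430504426206893 s 0.030947414669825687 z 0.05045190722608173 31.52512999199914 0.5031379260279217
pos [ 0.5241 -0.3968  0.2273] yaw -15.7 zdir [ 0.023  0.065 -0.998] N 1 rot-deg 0
[[-0.0,-0.0,-18.7,0.0]]
F [ 0.1  0.3 -2. ] w 0.0143 t 11.0833
```

```bash
cat >> h.py <<'E'
# tip offset in tool frame measured
def tipnow():
    s=bot.state();R=Ro.from_rotvec(s['ee_rot']).as_matrix();return s['ee_pos']+R@np.load('r.npy')
def plant(tt,yaw=None,**k):
    s=bot.state();R=Ro.from_rotvec(s['ee_rot']).as_matrix();y0=np.degrees(np.arctan2(R[1,0],R[0,0]))
    dy=0 if yaw is None else yaw-y0
    o=Ro.from_euler('z',dy,degrees=True).as_matrix()@R@np.load('r.npy')
    print('tip',tipnow().round(4),'hinge',wh(tipnow()).round(4));plan(np.array(tt)-o,yaw,**k)
PH=np.array([.5022,.017,.1135]);AX=-.574*HX+np.array([0,0,.819])
E
python3 - <<'E'
from h import *
s=bot.state();R=Ro.from_rotvec(s['ee_rot']).as_matrix()
np.save('r.npy',R.T@(np.array([.5454,-.3262,.1381])-s['ee_pos']))
plant(tipnow()+[0,0,.055],st=30)
plant(PH+.03*AX+[0,-.05,.05],-.2,st=35)
E
```

```text
tip [ 0.5454 -0.3262  0.1381] hinge [[-0.3723 -0.0515  0.1381]]
pos [ 0.5241 -0.3968  0.2273] yaw -15.7 zdir [ 0.023  0.065 -0.998] N 2 rot-deg 0
[[0.1,-1.9,-27.4,0.0],[0.1,-1.9,-27.4,0.0]]
F [ 0.1  0.3 -2. ] w 0.0143 t 11.0833
tip [ 0.5454 -0.3262  0.1381] hinge [[-0.3723 -0.0515  0.1381]]
pos [ 0.5241 -0.3968  0.2273] yaw -15.7 zdir [ 0.023  0.065 -0.998] N 8 rot-deg 15.5
[[-12.1,-32.4,-4.1,-1.9],[-11.0,-32.8,-4.0,-1.9],[-9.9,-33.1,-4.0,-1.9],[-8.8,-33.4,-4.0,-1.9],[-7.6,-33.7,-4.0,-1.9],[-6.5,-34.0,-3.9,-1.9],[-5.4,-34.2,-3.9,-1.9],[-4.2,-34.3,-3.9,-1.9]]
F [ 0.1  0.3 -2. ] w 0.0143 t 11.0833
```

Emit:
servo_tool(
  motion=[
    [0,-2,-28,0],
    [0,-2,-28,0],
    [-12,-32,-1,-1.9],
    [-11,-33,-1,-1.9],
    [-10,-33,-1,-1.9],
    [-9,-33,-1,-1.9],
    [-7,-34,-1,-1.9],
    [-6,-34,-1,-1.9],
    [-5,-30,-1,-1.9],
    [-4,-24,-1,-1.9],
  ],
)

```text
time_s: 11.92
ee_pos: [0.4912, -0.1318, 0.2938]
ee_rot: [-3.071, 0.005, 0.003]
ft_force: [-0.3, 0.0, -1.5]
gripper_width: 0.0143
```

```bash
python3 - <<'E'
from h import *
plant(PH+.025*AX,-.2,st=20)
E
```

```text
tip [ 0.4923 -0.0579  0.2047] hinge [[-0.1051  0.0064  0.2047]]
pos [ 0.4912 -0.1318  0.2938] yaw -0.2 zdir [-0.002  0.07  -0.998] N 5 rot-deg -0.0
[[1.9,-11.1,15.0,0.0],[1.9,-11.1,15.0,0.0],[1.9,-11.1,15.0,0.0],[1.9,-11.1,15.0,0.0],[1.9,-11.1,15.0,0.0]]
F [-0.3  0.  -1.5] w 0.0143 t 11.9167
```

Emit:
servo_tool(
  motion=[
    [2,-11,15,0],
    [2,-11,15,0],
    [2,-11,15,0],
    [2,-11,14,0],
    [0,0,0,0],
  ],
)

```text
time_s: 12.33
ee_pos: [0.4942, -0.071, 0.2326]
ee_rot: [-3.069, -0.025, 0.015]
ft_force: [0.2, -0.4, -1.4]
gripper_width: 0.0143
```

```bash
python3 - <<'E'
from h import *
np.set_printoptions(linewidth=250)
plant(PH+.02*AX,-.2,st=20)
t=tipnow();g=grasp();a=(g-t)/np.linalg.norm(g-t)
T=[]
for n in('top','side'):
    d=snap(n);q=proj(d,[t,t+.06*a,PH,PH+.0*AX+[-.0022,0,0]]);print(n,q.round(1).tolist())
    c=q[:3].mean(0).astype(int)
    x,y=(q[:3].min(0)-14).astype(int);X,Y=(q[:3].max(0)+14).astype(int)
    T.append(cv2.resize(d['frame'][y:y+44,x:x+44],(396,396),interpolation=cv2.INTER_CUBIC));print(x,y)
cv2.imwrite('pics/hov.png',np.hstack(T)[:,:,::-1])
E
```

```text
tip [0.4932 0.0031 0.1437] hinge [[-0.044   0.0066  0.1437]]
pos [ 0.4942 -0.071   0.2326] yaw 1.0 zdir [-0.01   0.073 -0.997] N 1 rot-deg -1.2
[[7.4,-1.3,13.9,1.2]]
F [ 0.2 -0.4 -1.4] w 0.0143 t 12.3333
top [[318.0, 214.7], [332.5, 212.9], [312.2, 212.6], [312.2, 213.4]]
298 198
side [[307.2, 194.2], [318.5, 181.5], [305.1, 201.4], [304.5, 201.7]]
291 167
```

View pics/hov.png

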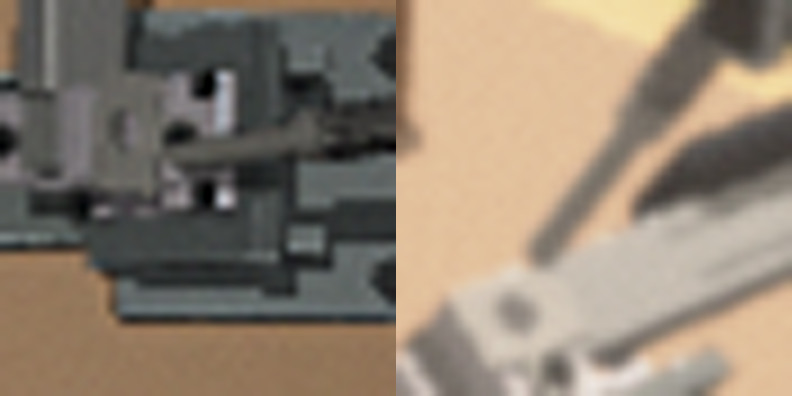

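Crop: on the left (top view) the tip end is at (172,155) and the plate hole at (123,128). On the right (side view) the tip is at (538,248) and the hole at (517,312). I'll triangulate both for the relative correction.

```bash
python3 - <<'E'
from h import *
np.set_printoptions(precision=4,suppress=True)
a,b=d0
T=np.array([[172,155],[123,128],[182,131]])/9+[298,198];S=np.array([[142,248],[121,312],[163,371]])/9+[291,167]
P=tri(a,T,b,S);print('tip,hole,screw',P);W=wh(P[:,:3]);print(W)
D=P[1,:3]-P[0,:3];h=W[1]-W[0];print('hinge diff',h,'along axis down',h@[.574,0,-.819],'across',h@[.819,0,.574],'y',h[1])
t=tipnow();print(t,P[0,:3]-t); plan(bot.state()['ee_pos']+D-np.r_[0,0,0]+.010*AX,-.2)
g=grasp();v=g-P[0,:3];w=np.array([-v@HX,v@HY,v[2]]);print('lean',np.degrees(np.arctan2(w[0],w[2])),np.degrees(np.arctan2(w[1],w[2])),np.linalg.norm(w))
E
```

```text
tip,hole,screw [[ 0.4926  0.005   0.142   0.0017]
 [ 0.5029  0.0189  0.1118  0.0016]
 [ 0.5022 -0.0009  0.1008  0.0033]]
[[-0.0421  0.0072  0.142 ]
 [-0.028  -0.0028  0.1118]
 [-0.0478 -0.0024  0.1008]]
hinge diff [ 0.0141 -0.01   -0.0302] along axis down 0.032826790840414934 across -0.005767571555585229 y -0.010034633067566669
[ 0.4949 -0.0001  0.1453] [-0.0023  0.0051 -0.0033]
pos [ 0.4953 -0.074   0.2344] yaw 0.8 zdir [-0.007  0.071 -0.997] N 1 rot-deg -1.0
[[10.4,-6.5,22.4,1.0]]
F [-1.   0.1 -1. ] w 0.0144 t 12.4333
lean 35.839848565517265 -2.210491765746433 0.13707923773965164
```

Emit:
servo_tool(
  motion=[
    [5,-3,9,0.5],
    [5,-3,9,0.5],
    [0,0,0,0],
    [0,0,0,0],
  ],
)

```text
time_s: 12.77
ee_pos: [0.5077, -0.07, 0.2162]
ee_rot: [-3.073, 0.018, 0.006]
ft_force: [0.2, -0.0, -2.2]
gripper_width: 0.0141
```

```bash
python3 - <<'E'
from h import *
np.set_printoptions(linewidth=260)
for n in('top','side'):
    e=bot.state()['ee_pos'];t=tipnow();d=snap(n);q=proj(d,[t,PH]);print(n,e.round(4),t.round(4),q.round(1).tolist())
    x,y=q.mean(0).astype(int)-[13,11]
    f=cv2.cvtColor(d['frame'],cv2.COLOR_RGB2GRAY);print('x0',x)
    for r in range(y,y+22): print(r,' '.join('%3d'%v for v in f[r,x:x+28]))
plan(bot.state()['ee_pos'],-.2)
E
```

```text
top [ 0.5077 -0.07    0.2162] [0.5092 0.0036 0.127 ] [[317.2, 209.7], [312.2, 212.6]]
x0 301
200  83  79 131 104  93  93  94  93  93  93  87  58  48 101 108 106 106 108 105  92  86  84  96  88  76  71  79  79
201  82  82 133 105  90  94  94  94  93  95  87  48  40  80  85  99  98  82  72  68  62  68  71  66  64  57  63  71
202  83  79 133 103  92  95  93  93  91  94  84  42  54  67  67  70  71  67  68  64  67  67  67  65  70  62  68  71
203  81  78 132 103  93  93  93  94  96  96  82  42  63  69  63  66  64  69  68  70  65  69  70  68  69  58  67  75
204  85  78 134 104  90  96  93  93  94  97  83  40  57  67  64  67  64  67  65  65  69  66  66  66  68  58  68  76
205  86  79 131 105  91  91  92  90  96  97  79  48  58  63  66  66  62  64  65  61  50  70  66  63  66  61  66  73
206  86  82 132 107  91  92  91  91  95 100 100  97  95  93  86  79 109 110  67  29  16 161 159  81  60  59  64  62
207  88  83 126 104  93 103 105  98  99 102 102 103 102 103 107 119 130 132  63  15   6  81 105  62  61  77  73  77
208  56  64  67  94 111 117 121 111  99 102 101 101  98 104  97  84  97  98  79
[... 3632 characters left out ...]
49 186 197 203 206 202 198 199 195 184 173 172 177 172 152 140 121 110 118 141 164 182 192 197
206 111 116 130 134 140 169 195 196 198 192 188 187 162 132 137 165 185 155 126 106 102 117 154 188 196 198 196 200
207 114 115 125 130 134 153 181 176 176 165 169 177 131  99 102 145 194 181 142 118 124 162 199 219 204 194 197 197
208 116 111 118 124 135 138 147 157 174 174 162 167 120  94  95 130 189 211 190 159 171 211 219 213 197 176 174 174
209 129 112 111 120 129 135 137 154 190 209 187 161 138 126 119 150 195 220 202 175 184 205 190 165 165 164 163 163
pos [ 0.5076 -0.07    0.2165] yaw -0.6 zdir [-0.003  0.068 -0.998] N 1 rot-deg 0.4
[[0.0,0.0,0.0,-0.4]]
F [ 0.4  0.2 -1.7] w 0.0142 t 12.8667
```

```bash
python3 - <<'E'
from h import *
np.set_printoptions(precision=4,suppress=True)
a,b=d0
P=tri(a,[[315.9,209.5],[311.2,212.0]],b,[[310.2,198.8],[304.1,201.2]]);W=wh(P[:,:3]);print(P,W)
h=W[1]-W[0];print('down axis',h@[.574,0,-.819],'across(up-x)',h@[.819,0,.574],'y',h[1]);t=tipnow();print(t,P[0,:3]-t)
s=bot.state();R=Ro.from_rotvec(s['ee_rot']).as_matrix();D=P[1,:3]-P[0,:3]
print('full shift tool mm',R.T@D*1e3,'to 4mm above',R.T@(D+.004*AX)*1e3)
print('axis down tool per 10mm',R.T@(-AX)*10,'hingeY',R.T@HY)
s=bot.state();np.save('r.npy',R.T@(P[0,:3]-s['ee_pos']))
g=grasp();v=g-P[0,:3];w=np.array([-v@HX,v@HY,v[2]]);print('lean',np.degrees(np.arctan2(w[0],w[2])),np.degrees(np.arctan2(w[1],w[2])),np.linalg.norm(w))
E
```

```text
[[0.5103 0.0069 0.1227 0.0001]
 [0.5034 0.0205 0.1124 0.0019]] [[-0.0399 -0.0104  0.1227]
 [-0.0265 -0.0033  0.1124]]
down axis 0.01612729188249311 across(up-x) 0.005107670221096622 y 0.0071781276768250815
[0.5091 0.0036 0.1272] [ 0.0012  0.0033 -0.0046]
full shift tool mm [ -7.0441 -12.7519  11.1984] to 4mm above [ -7.0734 -10.6845   7.7737]
axis down tool per 10mm [ 0.0731 -5.1686  8.5618] hingeY [-1.     -0.0064  0.0046]
lean 34.81423354205673 0.6526489288545623 0.13703958025459367
```

Emit:
servo_tool(
  motion=[
    [-3.5,-5,3.5,0],
    [-3.5,-5,3.5,0],
    [0,0,0,0],
    [0,0,0,0],
  ],
)

```text
time_s: 13.2
ee_pos: [0.5, -0.0591, 0.2105]
ee_rot: [-3.074, 0.02, 0.004]
ft_force: [-0.1, -0.6, -1.6]
gripper_width: 0.0144
```

```bash
python3 - <<'E'
from h import *
np.set_printoptions(linewidth=260)
for n in('top','side'):
    t=tipnow();d=snap(n);q=proj(d,[t,[.5034,.0205,.1124]]);print(n,t.round(4),q.round(1).tolist())
    x,y=q.mean(0).astype(int)-[6,8]
    f=cv2.cvtColor(d['frame'],cv2.COLOR_RGB2GRAY);print('x0',x)
    for r in range(y,y+16): print(r,' '.join('%3d'%v for v in f[r,x:x+18]))
plan(bot.state()['ee_pos'],-.2)
E
```

```text
top [0.503  0.0177 0.1166] [[312.0, 212.2], [311.0, 212.2]]
x0 305
204  92  94  95  95  90  96  82  38  58  69  67  67  65  68  69  66  68  68
205  90  93  94  93  95  97  81  49  57  62  65  59  63  65  69  64  49  71
206  91  93  93  90  98 102 101  99  98  94  89  80 104 110  64  27  15 154
207  95 100 105 101 100  98 101 102 101 103 105 114 124 128  62  14   8 127
208 111 115 121 111 100 100 101 100  99 103  96 109 124 132  64  15  41 156
209 114 114 122 110  98 102 102 103  99 102  89 123 132 137 124 119 120 174
210 114 118 122 108  97  88  75  99 105 105  95  99  91  89 101  92  80  98
211 112 116 123 103 100  72  74  96  90  88  82  86  82  84  87  86  83  84
212 113 117 121 107 102  74  84  90  89  87  90  91  91  89  86  86  86  80
213 113 116 119 109 100  82  93  88  82  84  81  78  75  71  62  58  51  58
214 112 115 122  99  99 100  82  72  52  47  42  40  24  15  37  58  61  86
215 112 118 124  98  96 103  96  98  96  95  83  58  32  41  55  59  58  87
216 108 123 126  99  98 102  99 101 105 103  85 118 102 114  99 113 117 161
217 114 109 108  98  99  99 102 102 103 105  
[... 905 characters left out ...]
4 200 198 193 192 189 192 190
201 194 202 203 194 160 136 128 127 153 188 202 202 201 196 190 192 191 191
202 185 200 199 194 172 149 137 139 168 195 202 199 202 198 195 192 192 190
203 162 189 199 201 190 166 145 145 174 197 205 205 198 194 189 188 187 187
204 142 167 192 200 195 189 170 153 164 193 200 195 185 178 174 181 177 163
205 136 150 187 203 203 202 187 156 155 180 180 173 172 178 168 153 135 122
206 133 139 167 197 198 197 183 151 140 131 123 139 172 184 157 125 108 101
207 131 135 151 177 177 176 160 138 131  99  86 101 151 197 181 146 131 133
pos [ 0.5001 -0.0592  0.2105] yaw -0.7 zdir [-0.002  0.068 -0.998] N 1 rot-deg 0.5
[[0.0,0.0,0.0,-0.5]]
F [-0.2  0.9 -1.3] w 0.0146 t 13.3
```

The tip now sits over the plate hole in both views. I'll feel my way in along the hole's axis.

Emit:
servo_tool(
  motion=[
    [0,-1.3,2.2,0],
    [0,-1.3,2.2,0],
    [0,-1.3,2.2,0],
  ],
)

```text
time_s: 13.55
ee_pos: [0.5009, -0.0552, 0.2045]
ee_rot: [-3.074, 0.022, 0.001]
ft_force: [-0.6, 0.5, -1.1]
gripper_width: 0.0147
```

Emit:
servo_tool(
  motion=[
    [0,-1.3,2.2,0],
    [0,-1.3,2.2,0],
  ],
)

```text
time_s: 13.72
ee_pos: [0.5011, -0.0521, 0.1998]
ee_rot: [-3.074, 0.022, 0.0]
ft_force: [0.5, -0.5, -2.0]
gripper_width: 0.0145
```

```bash
python3 - <<'E'
from h import *
plan(bot.state()['ee_pos'],-.2)
F=bot.state()['ft_force'];print('tip',wh(tipnow()),'axial',F@AX,'hx',F@HX,'hy',F@HY)
E
```

```text
pos [ 0.5011 -0.0521  0.1998] yaw -0.8 zdir [ 0.     0.067 -0.998] N 1 rot-deg 0.6
[[0.0,0.0,0.0,-0.6]]
F [ 0.5 -0.5 -2. ] w 0.0145 t 13.7167
tip [[-0.0222664  -0.00420551  0.10584   ]] axial -1.3316804816832648 hx -0.49036530624676816 hy -0.4694583337265999
```

Emit:
servo_tool(
  motion=[
    [0,-1.2,2,0],
    [0,-1.2,2,0],
  ],
)

```text
time_s: 13.88
ee_pos: [0.502, -0.0509, 0.1962]
ee_rot: [-3.077, 0.022, -0.001]
ft_force: [-1.9, -6.8, 11.0]
gripper_width: 0.0142
```

Emit:
servo_tool(
  motion=[
    [0,-1.2,2,0],
    [0,-1.2,2,0],
  ],
)

```text
time_s: 14.05
ee_pos: [0.503, -0.0519, 0.1941]
ee_rot: [-3.083, 0.024, -0.002]
ft_force: [-3.4, -5.6, 11.9]
gripper_width: 0.0147
```

```bash
cat >> h.py <<'E'
def rep():
    s=bot.state();F=s['ft_force'];plan(s['ee_pos'],-.2);print('tip',wh(tipnow()),'axial',F@AX,'hx',F@HX,'hy',F@HY)
E
python3 -c "from h import *;rep()"
```

```text
pos [ 0.503  -0.0519  0.1941] yaw -0.9 zdir [ 0.002  0.059 -0.998] N 1 rot-deg 0.7
[[0.0,0.0,0.0,-0.7]]
F [-3.4 -5.6 11.9] w 0.0147 t 14.05
tip [[-0.02273084 -0.00638685  0.09954961]] axial 13.007994637492596 hx -5.653171458019708 hy 3.267462869165602
```

Contact came after about 15 mm of travel with 13 N axial, which is consistent with the pin's top. I'll push along the axis with a firmer grip.

Emit:
servo_tool(
  motion=[
    [-1,-3,3.5,0],
    [-1,-3,3.5,0],
    [-1,-3,3.5,0],
  ],
  newtons=90,
)

```text
time_s: 14.3
ee_pos: [0.5031, -0.0487, 0.1879]
ee_rot: [-3.092, 0.031, -0.009]
ft_force: [-1.9, -5.5, 12.1]
gripper_width: 0.014
```

```bash
python3 -c "from h import *;rep()"
```

```text
pos [ 0.5031 -0.0487  0.1879] yaw -1.2 zdir [ 0.006  0.049 -0.999] N 1 rot-deg 1.0
[[0.0,0.0,0.0,-1.0]]
F [-1.9 -5.5 12.1] w 0.014 t 14.3
tip [[-0.02048589 -0.0072033   0.09267263]] axial 13.091301838369064 hx -5.546134777879274 hy 1.8238450329989373
```

Emit:
servo_tool(
  motion=[
    [-1,-3.5,3.7,0],
    [-1,-3.5,3.7,0],
    [-1,-3.5,3.7,0],
    [-1,-3.5,3.7,0],
  ],
)

```text
time_s: 14.63
ee_pos: [0.5026, -0.0417, 0.1794]
ee_rot: [-3.104, 0.04, -0.016]
ft_force: [-1.6, -5.1, 12.2]
gripper_width: 0.0138
```

```bash
python3 -c "from h import *;rep()"
```

```text
pos [ 0.5026 -0.0417  0.1794] yaw -1.5 zdir [ 0.011  0.037 -0.999] N 1 rot-deg 1.3
[[0.0,0.0,0.0,-1.3]]
F [-1.6 -5.1 12.2] w 0.0138 t 14.6333
tip [[-0.01460148 -0.00741118  0.08324966]] axial 12.938371443930784 hx -5.097464904984467 hy 1.5556985077479748
```

Emit:
servo_tool(
  motion=[
    [-0.5,-3.5,3.7,-0.3],
    [-0.5,-3.5,3.7,-0.3],
    [-0.5,-3.5,3.7,-0.3],
    [-0.5,-3.5,3.7,-0.3],
  ],
)

```text
time_s: 14.97
ee_pos: [0.5036, -0.0352, 0.1709]
ee_rot: [-3.118, 0.015, -0.021]
ft_force: [-3.6, -6.5, 15.3]
gripper_width: 0.014
```

Emit:
servo_tool(
  motion=[
    [-0.5,-3,3.7,-0.3],
    [-0.5,-3,3.7,-0.3],
  ],
)

```text
time_s: 15.13
ee_pos: [0.504, -0.0335, 0.167]
ee_rot: [-3.125, 0.004, -0.023]
ft_force: [-3.6, -5.4, 15.5]
gripper_width: 0.0139
```

```bash
python3 -c "from h import *;rep()"
```

```text
pos [ 0.504  -0.0335  0.167 ] yaw -0.1 zdir [ 0.015  0.016 -1.   ] N 1 rot-deg -0.1
[[0.0,0.0,0.0,0.1]]
F [-3.6 -5.4 15.5] w 0.0139 t 15.1333
tip [[-0.00839547 -0.007481    0.06938777]] axial 15.857942103167431 hx -5.458225498764931 hy 3.463931581890356
```

Emit:
servo_tool(
  motion=[
    [-1,-4.5,3.2,0],
    [-1,-4,3.2,0],
  ],
)

```text
time_s: 15.3
ee_pos: [0.5023, -0.0264, 0.1623]
ee_rot: [-3.128, 0.007, -0.024]
ft_force: [-1.3, -5.0, 5.9]
gripper_width: 0.0139
```

Emit:
servo_tool(
  motion=[
    [-1,-4,3.4,0],
    [-1,-4,3.4,0],
  ],
)

```text
time_s: 15.47
ee_pos: [0.5019, -0.0231, 0.1571]
ee_rot: [-3.135, 0.012, -0.027]
ft_force: [-1.1, -8.2, 9.5]
gripper_width: 0.0141
```

```bash
python3 -c "from h import *;rep()"
```

```text
pos [ 0.5019 -0.0231  0.1571] yaw -0.4 zdir [ 0.018  0.006 -1.   ] N 1 rot-deg 0.2
[[0.0,0.0,0.0,-0.2]]
F [-1.1 -8.2  9.5] w 0.0141 t 15.4667
tip [[ 0.00101099 -0.00586285  0.05872901]] axial 12.506291692026888 hx -8.202932582186886 hy 0.9213666462842637
```

```bash
python3 - <<'E'
from h import *
np.set_printoptions(linewidth=260)
d=snap('side');f=cv2.cvtColor(d['frame'],cv2.COLOR_RGB2GRAY)
s=cv2.cvtColor(cv2.imread('pics/s.png')[:,480:],cv2.COLOR_BGR2GRAY);s=cv2.resize(s,(100,100),interpolation=cv2.INTER_AREA)
q=proj(d,[hw([.03,0,.006])[0],hw([.07,0,.006])[0]]);print(q)
for r in range(206,238): print(r,' '.join('%3d'%v for v in f[r,262:302]))
D=np.abs(f[160:260,250:350].astype(int)-s)>25
for r in range(40,80): print(r+160,''.join('#' if v else '.' for v in D[r]))
E
```

```text
[[287.73881425 226.9706636 ]
 [278.38280091 221.33696981]]
206 199 200 199 200 201 199 200 200 199 199 200 198 194 190 188 191 195 198 199 197 199 198 199 200 199 199 199 199 196 191 174 133 113 109 118 126 131 137 169 193
207 200 200 200 198 198 198 200 199 198 198 195 186 175 157 151 167 184 193 197 199 200 201 199 200 199 198 197 190 178 188 196 152 118 112 113 121 130 134 147 167
208 197 197 197 200 200 201 198 199 193 187 173 154 138 116 112 127 151 174 188 196 200 197 199 199 199 199 192 169 149 163 188 170 134 112 114 119 122 131 135 145
209 200 198 198 199 197 197 194 186 173 157 134 112 100  93  95  99 114 140 164 181 190 196 199 199 197 198 191 162 138 142 171 192 168 128 111 113 119 131 134 137
210 199 199 198 197 192 184 171 158 134 113  98  93  90  89  88  89  91 105 119 137 159 178 195 197 198 199 194 169 147 137 152 186 192 149 117 114 115 125 132 134
211 200 196 189 177 165 146 129 111 100  93  89  91  88  91  89  86  88  87  92 101 120 144 170 185 190 197 196 190 171 144 139 159 187 167 133 115 111 114 121 133
212 190 178 161 140 126 106  97  92  91  90  89  89  90  
[... 7706 characters left out ...]
......................................................................
234 ....................................................................................................
235 ....................................................................................................
236 ....................................................................................................
237 ....................................................................................................
238 ....................................................................................................
239 ....................................................................................................
```

The difference map shows a bright 40 mm bar lying inside the tub at (278–288, 221–226), so the pin is out and in the tub. I'll withdraw along the hole's axis.

Emit:
servo_tool(
  motion=[
    [0,3.5,-5,0],
    [0,5.5,-8,0],
    [0,7,-10,0],
    [0,7,-10,0],
  ],
)

```text
time_s: 15.85
ee_pos: [0.4994, -0.0413, 0.187]
ee_rot: [-3.127, 0.003, -0.019]
ft_force: [0.5, 0.9, -2.4]
gripper_width: 0.0142
```

Emit:
servo_tool(
  motion=[
    [0,7,-10,0],
    [0,8.5,-12,0],
    [0,8.5,-12,0],
    [0,0,-25,0],
    [0,0,-30,0],
    [0,0,0,0],
  ],
)

```text
time_s: 16.35
ee_pos: [0.4987, -0.0708, 0.2838]
ee_rot: [-3.128, 0.004, -0.023]
ft_force: [1.4, 0.4, -0.4]
gripper_width: 0.0139
```

```bash
python3 -c "
from h import *
rep();plant(C+.02*SN+np.array([0,0,.1]),-16.5,st=35)"
```

```text
pos [ 0.4987 -0.0708  0.2838] yaw -0.1 zdir [ 0.014  0.013 -1.   ] N 1 rot-deg -0.1
[[0.0,0.0,0.0,0.1]]
F [ 1.4  0.4 -0.4] w 0.0139 t 16.35
tip [[-0.04611469 -0.00280275  0.18596616]] axial -0.5102003336789148 hx 0.38161226684457084 hy -1.4284509282053208
tip [0.5026 0.0008 0.186 ] hinge [[-0.0461 -0.0028  0.186 ]]
pos [ 0.4987 -0.0708  0.2838] yaw -0.1 zdir [ 0.014  0.013 -1.   ] N 9 rot-deg -16.4
[[3.9,33.7,0.0,1.8],[4.9,33.5,0.1,1.8],[6.0,33.4,0.1,1.8],[7.1,33.1,0.1,1.8],[8.1,32.9,0.1,1.8],[9.1,32.6,0.1,1.8],[10.2,32.3,0.2,1.8],[11.2,32.0,0.2,1.8],[12.2,31.6,0.2,1.8]]
F [ 1.4  0.4 -0.4] w 0.0139 t 16.35
```

Emit:
servo_tool(
  motion=[
    [4,33,0,1.8],
    [5,33,0,1.8],
    [6,33,0,1.8],
    [7,33,0,1.8],
    [8,33,0,1.8],
    [9,32,0,1.8],
    [10,32,0,1.8],
    [11,26,0,1.8],
    [11,18,0,1.8],
    [0,0,0,0],
  ],
)

```text
time_s: 17.18
ee_pos: [0.5352, -0.3649, 0.2842]
ee_rot: [-3.098, 0.45, -0.024]
ft_force: [0.2, -0.6, -2.3]
gripper_width: 0.0136
```

```bash
python3 -c "
from h import *
plant(C+.020*SN+np.array([0,0,.04]),-16.5,st=20)"
```

```text
tip [ 0.5591 -0.2972  0.1864] hinge [[-0.3431 -0.0646  0.1864]]
pos [ 0.5352 -0.3649  0.2842] yaw -16.5 zdir [ 0.017  0.009 -1.   ] N 4 rot-deg 0.0
[[-0.1,2.5,16.1,-0.0],[-0.1,2.5,16.1,-0.0],[-0.1,2.5,16.1,-0.0],[-0.1,2.5,16.1,-0.0]]
F [ 0.2 -0.6 -2.3] w 0.0136 t 17.1833
```

```bash
cat > pt.py <<'E'
from h import *
import sys
def patch(pts,rad=(15,10),off=(0,0)):
    for n in('top','side'):
        t=tipnow();d=snap(n);q=proj(d,[t]+list(pts));print(n,t.round(4),q.round(1).tolist())
        x,y=q[0].round().astype(int)-[rad[0],rad[1]]
        f=cv2.cvtColor(d['frame'],cv2.COLOR_RGB2HSV)
        print('x0',x,'V|S')
        ch=2 if n=='top' else 1
        for r in range(y,y+2*rad[1]): print(r,' '.join('%3d'%v for v in f[r,x:x+2*rad[0],ch]))
E
python3 -c "
from pt import *
g=grasp();print(g);patch([g,C])"
```

```text
[ 0.53488127 -0.36505425  0.30293186]
top [ 0.5591 -0.2972  0.1864] [[426.4, 189.1], [470.9, 191.5], [410.1, 193.2]]
x0 411 V|S
179 125 122 121 121 124 122 122 121 120 122 121 121 121 121 121 120 121 120 118 124 122 119 120 122 122 118 121 121 121 119
180 122 126 125 121 122 122 121 121 122 123 119 118 120 118 119 119 119 124 121 120 123 122 121 119 120 123 120 122 120 119
181 136 126 126 124 122 121 123 120 123 122 122 123 122 124 120 123 123 120 121 120 120 121 122 120 121 117 118 119 121 117
182  83 102 128 132 129 124 126 120 120 121 121 122 120 119 121 123 121 119 122 120 120 121 120 126 119 121 123 119 121 121
183  11  41  69  82 103 131 132 127 128 125 121 120 118 119 121 122 122 122 121 120 122 118 117 121 122 120 119 119 119 121
184   7   5   6  10  46  74  83 110 111 127 130 121 124 120 119 119 122 118 121 123 119 121 119 119 122 123 120 122 118 120
185  12  11  12  13   4   0   8  42  50  77 105 123 121 120 122 122 122 121 122 121 121 118 122 120 121 123 122 121 118 118
186  12   7  10   7  14   9   9   3   3  11  46 122 120 121 123 123 123 125 126 126 122 124 120 121 121 
[... 3378 characters left out ...]
  80  81  79  81  81  81  83  85  90  88  90  89  88  89  89  86  88  88  85  86
221  81  80  79  80  81  80  78  81  80  80  81  81  80  80  80  80  80  81  81  83  85  89  90  89  89  90  86  87  88  85
222  80  80  80  80  80  80  81  80  79  80  79  81  82  80  80  80  79  79  80  82  83  85  87  88  90  90  89  89  88  89
223  80  81  79  80  80  80  80  80  80  80  80  82  80  80  80  79  79  80  82  80  81  81  82  84  88  86  89  89  91  89
224  80  80  81  80  81  79  80  79  80  81  82  81  80  82  81  79  80  83  80  81  81  82  79  80  81  82  85  86  89  91
225  79  80  80  80  82  80  79  80  80  79  82  82  80  79  79  79  81  82  79  79  79  80  81  80  79  81  82  85  84  87
```

```bash
cat > upd.py <<'E'
from h import *
np.set_printoptions(precision=4,suppress=True)
def upd(tp,sd):
    a,b=d0;P=tri(a,[tp],b,[sd])[0];s=bot.state();R=Ro.from_rotvec(s['ee_rot']).as_matrix()
    print('tip',P,'pred',tipnow());np.save('r.npy',R.T@(P[:3]-s['ee_pos']))
    v=grasp()-P[:3];print('lean s',np.degrees(np.arctan2(v@SN,v[2])),'u',np.degrees(np.arctan2(v@[.959,-.284,0],v[2])),np.linalg.norm(v))
    w=P[:3]-C;print('tip rel hole s',w@SN,'u',w@[.959,-.284,0],'z',w[2])
E
python3 -c "
from upd import *
upd([426.4,189.7],[426.4,215.2]);plant(C+.020*SN+np.array([0,0,.025]),-16.5,st=20)"
```

```text
tip [ 0.5568 -0.2957  0.19    0.0002] pred [ 0.5579 -0.2915  0.1863]
lean s 31.152457360624613 u -1.6329271588737846 0.13163329398660362
tip rel hole s 0.009931782154555478 u -0.0030439096479202275 z 0.10801132562538891
tip [ 0.5568 -0.2957  0.19  ] hinge [[-0.3416 -0.0623  0.19  ]]
pos [ 0.5346 -0.3598  0.2839] yaw -16.3 zdir [ 0.015  0.013 -1.   ] N 5 rot-deg -0.2
[[0.4,2.3,16.6,0.0],[0.4,2.3,16.6,0.0],[0.4,2.3,16.6,0.0],[0.4,2.3,16.6,0.0],[0.4,2.3,16.6,0.0]]
F [-1.3  1.  -1.6] w 0.0139 t 17.2833
```

Emit:
servo_tool(
  motion=[
    [0.5,2,20,0],
    [0.5,2,20,0],
    [0.5,2,20,0],
    [0.5,0,18,0],
    [0,0,7,0],
    [0,0,0,0],
  ],
)

```text
time_s: 17.78
ee_pos: [0.5374, -0.3535, 0.198]
ee_rot: [-3.091, 0.418, -0.02]
ft_force: [0.2, 0.7, -2.2]
gripper_width: 0.0135
```

```bash
python3 -c "
from pt import *
patch([C],(14,9));plant(C+.010*SN+np.array([0,0,.010]),-16.5,st=20)"
```

```text
top [ 0.5587 -0.2885  0.1045] [[413.2, 193.4], [410.1, 193.2]]
x0 399 V|S
184  62  16   8   0   1  13  13   7   8  13  11   9  14   7   3  11  45  72  83 110 114 131 129 126 121 122 123 122
185  10   7   7   6   3  13  10  11   9  16  10  11  14  10  12   4   3  11  10  47  53  74 108 124 123 120 123 124
186  11  10  10   4   9  18  11   8  14   8  10   7   9  10  17   5  10  15   5   6   4   9  44 125 124 124 123 122
187  14   5   1   3  14   9   9   6  16  13  13  13  15  11  10  11  11  11   9  15   8   2  64 127 127 120 126 121
188  10   9   3  15   7  10  13   9  12   4  10   9   8   9   5  11  13  10  11   9   9   0 118 130 125 125 124 124
189   9   6   5   5  16  12   7  15   8   7   5   9   8   0  14   9  14   6  12   8   7  11 128 131 121 123 122 121
190  11   1   7   7  11  14  12  10   9   6   9   2   6   6   5  10  12  13   6   7   5  71 129 130 124 123 124 120
191  10   4   6   9  12   8   6  11  10   4   7   8   3   0   0   0   3   4   0   1   0  90 132 130 129 129 129 131
192   5   5  11  13   7  13  16   7   9   8   8   1   7  64  79  55  41  42  44  41  36  80  97  9
[... 2732 characters left out ...]
  98 101  99  98  92  87  85
250  66  60  58  55  57  46  55  58  64  55  59  57  59  59  57  58  49  51  59  58  71  84  96 101 100  93  89  89
251  46  67  57  48  58  54  54  50  57  76  65  78  69  63  72  63  63  65  61  61  53  57  74  90  99 100  93  93
252  49  50  48  56  60  54  67  53  57  58  58  59  67  67  76  67  63  50  63  56  57  51  71  81  90  97 100  92
253  68  44  46  55  54  55  51  53  61  79  75  70  72  61  66  75  62  57  61  53  45  64  53  55  77  87  97 101
tip [ 0.56   -0.2893  0.1062] hinge [[-0.3351 -0.0654  0.1062]]
pos [ 0.5384 -0.3542  0.1997] yaw -15.4 zdir [ 0.018  0.019 -1.   ] N 1 rot-deg -1.1
[[0.1,7.4,14.0,1.1]]
F [ 0.5  0.2 -2.1] w 0.0137 t 17.8833
```

```bash
python3 -c "
from upd import *
upd([412.4,193.4],[416.0,246.6]);plant(C+.002*SN+np.array([0,0,-.002]),-16.5,st=8)"
```

```text
tip [ 0.5587 -0.2868  0.1013  0.0009] pred [ 0.56   -0.2893  0.1062]
lean s 31.171402941905136 u -0.2721852875694149 0.13682187270172408
tip rel hole s 0.0008428897340227174 u -0.0036891601246525365 z 0.019314020611668883
tip [ 0.5587 -0.2868  0.1013] hinge [[-0.3327 -0.0641  0.1013]]
pos [ 0.5384 -0.3542  0.1997] yaw -15.4 zdir [ 0.018  0.019 -1.   ] N 3 rot-deg -1.1
[[0.7,0.6,7.1,0.4],[0.7,0.6,7.1,0.4],[0.7,0.5,7.1,0.4]]
F [ 0.5  0.2 -2.1] w 0.0137 t 17.8833
```

Emit:
servo_tool(
  motion=[
    [1.5,-0.8,7.5,0.5],
    [1.5,-0.8,7.5,0.5],
    [1,-0.8,7,0],
    [0,-0.8,6,0],
  ],
  newtons=40,
)

```text
time_s: 18.22
ee_pos: [0.5479, -0.3526, 0.1755]
ee_rot: [-3.092, 0.447, -0.04]
ft_force: [-0.2, -0.0, -2.3]
gripper_width: 0.014
```

```bash
python3 -c "
from upd import *
plant(C+np.array([0,0,-.01]),-16.5,st=8);w=tipnow()-C;print('s',w@SN,'u',w@[.959,-.284,0],'z',w[2])"
```

```text
tip [ 0.5703 -0.2861  0.077 ] hinge [[-0.3318 -0.0757  0.077 ]]
pos [ 0.5479 -0.3526  0.1755] yaw -16.5 zdir [ 0.028  0.013 -1.   ] N 2 rot-deg -0.0
[[-3.7,1.6,2.4,0.0],[-3.7,1.6,2.4,0.0]]
F [-0.2 -0.  -2.3] w 0.014 t 18.2167
s -0.003078232473370084 u 0.007228639233736381 z -0.0049960668472318615
```

Emit:
servo_tool(
  motion=[
    [-3.5,0,0,0],
    [-3.5,0,1,0],
    [0,0,0,0],
  ],
)

```text
time_s: 18.47
ee_pos: [0.5402, -0.3495, 0.1724]
ee_rot: [-3.091, 0.446, -0.036]
ft_force: [-0.9, -0.1, -2.2]
gripper_width: 0.0138
```

```bash
python3 -c "
from pt import *
w=tipnow()-C;print('s',w@SN,'u',w@[.959,-.284,0],'z',w[2],bot.state()['ft_force'],bot.state()['ee_pos'])
patch([C],(14,11))"
```

```text
s -0.0039315903499750095 u -0.001293269539930489 z -0.008041023962559998 [-0.89904406 -0.10098315 -2.18600024] [ 0.54022697 -0.34954272  0.1724216 ]
top [ 0.5624 -0.2829  0.074 ] [[407.9, 193.6], [410.1, 193.2]]
x0 394 V|S
183 125 125 129 132 137 126  89  60  15   0   1  13   9  11   9   4  12  11  44  74  84 108 132 133 130 129 125 125
184 128 133 120  79  74  58  19   8   0  10   9  13  11   9  15   9  14   0   8   3   8  47  76  84 111 112 131 128
185 127 124  88   9   2   1  11   5   0  11  12  11  12  12  13   9  12  12   9   9  11   7   4   6  50  54  77 107
186 131 114  39   0  12   9   6   6   4   8  13  12  10  17  10  13  13   8  11  12  10   8   8   8   8   0   8  49
187 128 113  11   5  11  10  13   8   6  13  15  12  10  15  11  13  11  10  12  12  14  12  14   9  12   3   0  62
188 126  91   0   6  14   8   3   7   9  16  11  10  14  10   4   2   7   7  15  16  11  13  14   7  14   4   3 114
189 127  76   1  13  11   9  12   4   3  13   9  11  11   8   6   6  10   5   1   5  13  11  12  11  13  10  13 128
190 117  41   2  13  12  11   8   6   4  13  12  15   7   7  12  
[... 3601 characters left out ...]
  64
260  57  55  55  53  44  40  43  49  66  53  53  62  48  53  54  56  47  56  54  61  58  56  65  70  68  59  72  72
261  67  66  58  46  63  50  58  53  40  45  53  54  46  62  57  52  53  57  61  65  57  75  73  65  67  64  64  69
262  68  67  55  64  44  50  53  49  58  49  52  60  50  62  55  65  61  58  67  66  67  61  76  55  58  65  46  59
263  63  58  44  56  63  52  52  45  41  48  46  59  72  62  58  74  73  68  54  71  62  52  53  61  58  50  49  46
264  58  56  52  55  62  49  55  48  61  52  55  57  72  70  70  64  64  87  54  68  55  57  53  48  45  54  48  47
265  68  49  50  57  47  60  54  67  65  59  61  78  72  74  87  63  55  63  52  49  51  47  56  47  41  39  39  49
```

Emit:
servo_tool(
  motion=[
    [0,-8,0,0],
    [0,-8,0,0],
    [0,-8,0,0],
    [0,-8,0,0],
  ],
)

```text
time_s: 18.9
ee_pos: [0.5461, -0.3338, 0.1768]
ee_rot: [3.104, -0.458, 0.04]
ft_force: [-1.4, -5.6, -1.7]
gripper_width: 0.0141
```

```bash
python3 -c "
from h import *
g=grasp();print('s',(g-C)@SN,'u',(g-C)@[.959,-.284,0],'z',g[2]);plan(bot.state()['ee_pos'],-16.5)"
```

```text
s 0.0494972904024122 u -0.002876807197103826 z 0.19550531146440192
pos [ 0.5461 -0.3338  0.1768] yaw -16.8 zdir [ 0.024 -0.008 -1.   ] N 1 rot-deg 0.3
[[0.0,0.0,0.0,-0.3]]
F [-1.4 -5.6 -1.7] w 0.0141 t 18.9
```

Emit:
servo_tool(
  motion=[
    [0,-9,0.8,0],
    [0,-9,0.8,0],
    [0,-9,0.8,0],
    [0,-9,0.8,0],
    [0,-9,0.8,0],
  ],
  newtons=30,
)

```text
time_s: 19.32
ee_pos: [0.5541, -0.313, 0.1784]
ee_rot: [3.066, -0.467, 0.043]
ft_force: [-1.8, -6.8, 0.7]
gripper_width: 0.0137
```

```bash
python3 -c "
from h import *
g=grasp();print('s',(g-C)@SN,'u',(g-C)@[.959,-.284,0],'z',g[2]);plan(bot.state()['ee_pos'],-16.5)"
```

```text
s 0.026708579862455013 u -0.0013143861804930947 z 0.19709650421033997
pos [ 0.5541 -0.313   0.1784] yaw -17.3 zdir [ 0.021 -0.044 -0.999] N 1 rot-deg 0.8
[[0.0,0.0,0.0,-0.8]]
F [-1.8 -6.8  0.7] w 0.0137 t 19.3167
```

Emit:
servo_tool(
  motion=[
    [0,-9,0.5,0],
    [0,-9,0.5,0],
    [0,-9,0.5,0],
    [0,-8,0.5,0],
  ],
  newtons=25,
)

```text
time_s: 19.65
ee_pos: [0.5628, -0.2921, 0.1791]
ee_rot: [3.044, -0.473, 0.048]
ft_force: [-2.7, -7.1, 3.1]
gripper_width: 0.0137
```

```bash
python3 -c "
from pt import *
g=grasp();print('s',(g-C)@SN,'u',(g-C)@[.959,-.284,0],'z',g[2]);plan(bot.state()['ee_pos'],-16.5)
d=snap('side');f=cv2.cvtColor(d['frame'],cv2.COLOR_RGB2HSV);print(proj(d,[g,C]))
for r in range(204,284,2): print(r,' '.join('%3d'%v for v in f[r,400:438,2]))
"
```

```text
s 0.0037734388719051493 u 0.0010294314869809468 z 0.19771989365708625
pos [ 0.5628 -0.2921  0.1791] yaw -17.6 zdir [ 0.022 -0.065 -0.998] N 1 rot-deg 1.1
[[0.0,0.0,0.0,-1.1]]
F [-2.7 -7.1  3.1] w 0.0137 t 19.65
[[426.51791781 210.48465861]
 [415.65715555 252.82287686]]
204 239 238 238 240 240 240 240 240 241 241 242 241 242 242 237 218 171 116  79  64  63  63  62  62  58  64  60  70  93 107  76  61  74  95 109 104 118 150
206 235 236 237 239 238 239 239 239 240 240 239 237 233 235 241 242 239 218 147  83  65  60  63  60  62  72  84  89  97  91  68  58  64  83 104 112 138 169
208 226 228 229 231 233 236 236 238 238 239 239 239 239 241 241 241 234 191 113  65  64  61  61  65  82 106 118 115  90  71  61  61  67  91 117 151 206 221
210 227 228 226 226 227 227 229 230 231 233 235 238 238 238 239 239 234 190 109  65  59  64  63  68  86 110 118 101  81  67  62  60  72  96 124 184 232 242
212 226 227 228 227 226 226 226 227 226 227 228 229 231 234 235 234 220 160  94  64  63  62  64  72  96 111 113  89  67  65  59  60  78 101 139 206 239 243
214 226 226 228 227 228 226 226 226 227 227 226 22
[... 4709 characters left out ...]
  60  63  69  65  63  68  66  69 100 166 213 224 227 226 227 226 226 226 225
276  57  54  52  56  53  53  54  62  65  73  72  70  66  57  55  51  55  53  57  57  55  58  61  64  67  68  80 125 191 222 226 227 226 226 226 227 226 227
278  55  56  58  51  54  52  57  57  60  72  75  73  70  65  58  54  55  57  58  52  56  58  56  55  58  66  88 146 202 223 226 227 227 225 226 226 226 225
280  54  51  57  56  54  48  55  55  56  61  65  64  60  56  53  55  56  55  56  54  54  54  54  52  57  57  70 124 193 220 227 227 226 227 226 226 226 226
282  51  54  53  53  55  55  50  54  52  54  56  52  50  55  53  53  53  55  55  53  56  51  53  58  59  57  95 159 211 223 226 225 225 227 226 227 226 225
```

```bash
python3 -c "
from h import *
d=d0[1];g=grasp()
for th in (0,5,10,15):
    t=np.radians(th);a=SN*np.sin(t)+np.array([0,0,np.cos(t)])
    for s in (-.006,):
        q=proj(d,[C+s*SN+a*k for k in (0,.03,.09)]);print(th,q.round(1).tolist())
"
```

```text
0 [[413.9, 251.5], [416.2, 240.8], [421.0, 218.5]]
5 [[413.9, 251.5], [417.0, 241.4], [423.4, 220.3]]
10 [[413.9, 251.5], [417.7, 242.1], [425.7, 222.4]]
15 [[413.9, 251.5], [418.4, 242.9], [428.0, 224.7]]
```

The punch is upright (lean ≈0°) and resting on the hole's wall. I'll centre it and lower it.

Emit:
servo_tool(
  motion=[
    [0,4,0,0],
    [0,4,0,0],
    [0,0,8,0],
    [0,0,8,0],
  ],
)

```text
time_s: 20.03
ee_pos: [0.5635, -0.2967, 0.1649]
ee_rot: [3.046, -0.467, 0.055]
ft_force: [-0.0, 0.0, -2.2]
gripper_width: 0.0134
```

```bash
python3 -c "
from h import *
g=grasp();print('s',(g-C)@SN,'u',(g-C)@[.959,-.284,0],'z',g[2]);plan(bot.state()['ee_pos'],-16.5)
for n in ('side','top'):
  d=snap(n);f=cv2.cvtColor(d['frame'],cv2.COLOR_RGB2HSV);print(proj(d,[g,C,C-np.array([0,0,.03])]))
  R=range(222,284,2) if n=='side' else range(182,204)
  for r in R: print(r,' '.join('%3d'%v for v in f[r,400:430,2]))
"
```

```text
s 0.008010551869401744 u 0.002916822671663901 z 0.18351408849928846
pos [ 0.5635 -0.2967  0.1649] yaw -17.4 zdir [ 0.026 -0.064 -0.998] N 1 rot-deg 0.9
[[0.0,0.0,0.0,-0.9]]
F [-0.   0.  -2.2] w 0.0134 t 20.0333
[[427.28246485 216.75967842]
 [415.65715555 252.82287686]
 [413.36224141 263.17972916]]
222 227 226 227 226 227 224 227 226 227 228 227 226 226 227 226 227 223 194 137  86  63  62  62  67  87 108 118 100  81  65
224 225 226 227 227 226 226 226 226 227 226 226 227 227 227 227 227 226 222 197 143  95  73  68  75  95 113 119 130 159 138
226 227 227 225 227 227 227 226 227 226 227 227 227 228 227 227 227 227 225 211 157 110 100 101 104 107 112 128 175 218 222
228 226 227 226 227 228 227 226 226 226 225 227 226 226 227 226 227 227 221 180 127  99  97  99 100  99 119 170 215 226 227
230 227 226 226 227 226 227 227 227 227 225 228 227 228 227 227 226 225 213 156 108 100 103 105 104 109 151 214 225 226 227
232 222 226 225 223 224 226 227 227 226 226 226 227 228 228 228 225 220 183 127  99  98  98  99 101 125 177 219 227 227 226
234 154 161 162 169 195 223 226 227 227 227 227 227 226 2
[... 5158 characters left out ...]
  14  14   5   3   6   7   8   3  38  70  58   8   2  11   5  16   2  10  16   8
199  11  12  14  11   8  15  13  14  17  15   7  15  14   4   7  10   6   0  60  73  71  23   5   4  14  25   7  10  14  13
200  12   9  15  12  13  13  10  12  12   8  13  11   5  10   8   3   3   7  65  73  73  39   1  11  10  60  36  26   9  13
201  15  17  10  13   8  10  12  13   8   8   9  14  11  13   5   9   4  36  70  70  72  39   5   0   6  33  28  24   9  24
202  10  14  13  13  11  11  12  14  12   8  12  12   5   4   0   2   0  43  69  68  73  66  16   0  11   7  10  14   9  18
203  13  14   8  12  15  10  10  12  13  11  13  12  15   2   9   4  10  61  70  68  70  76  21   4   9  20  21  11  22  24
```

Emit:
servo_tool(
  motion=[
    [-3.5,0,0,0],
    [-3.5,0,0,0],
    [0,0,0,0],
  ],
)

```text
time_s: 20.38
ee_pos: [0.555, -0.2921, 0.1614]
ee_rot: [3.05, -0.464, 0.046]
ft_force: [-0.3, -0.5, -1.2]
gripper_width: 0.014
```

```bash
python3 -c "
from h import *
np.set_printoptions(precision=1,suppress=True)
g=grasp();print('s',(g-C)@SN*1e3,'u',(g-C)@[.959,-.284,0]*1e3,'z',g[2]);plan(bot.state()['ee_pos'],-16.5)
U=np.array([.959,-.284,0])
for n in ('side','top'):
  d=snap(n);f=cv2.cvtColor(d['frame'],cv2.COLOR_RGB2HSV);print(n,'C,+u10,+s10,+z10',proj(d,[C,C+.01*U,C+.01*SN,C+np.array([0,0,.01])]).tolist())
  R=range(232,258,2) if n=='side' else range(184,200)
  for r in R: print(r,' '.join('%3d'%v for v in f[r,400:430,2]))
"
```

```text
s 6.090446538467201 u -6.412554299342656 z 0.18010645912636672
pos [ 0.6 -0.3  0.2] yaw -17.3 zdir [ 0.  -0.1 -1. ] N 1 rot-deg 0.8
[[0.0,0.0,0.0,-0.8]]
F [-0.3 -0.5 -1.2] w 0.014 t 20.3833
side C,+u10,+s10,+z10 [[415.6571555508559, 252.8228768570043], [418.87342332749165, 251.7650300018991], [418.57077696666835, 255.09366938098697], [416.43319829217637, 249.3004115077181]]
232 222 224 223 220 219 224 226 226 227 226 226 226 223 207 157 105  94  99 105 107 111 152 212 224 227 227 226 226 226 226
234 152 159 159 166 189 220 227 226 226 226 226 226 219 181 130 103 100 103 102  99 118 179 219 226 229 228 229 230 229 232
236 129 130 135 159 202 222 227 226 226 226 226 225 207 157 113  99 105 103 109 107 152 218 233 238 240 241 241 240 240 237
238 131 132 140 180 219 227 226 226 226 228 227 220 190 136 100  98 100 103 107 148 219 239 242 241 236 226 207 180 169 155
240 133 134 157 196 223 228 226 227 226 226 226 215 175 128 115 115 113 113 138 201 237 242 238 209 159 136 130 125 129 129
242 132 140 172 214 224 226 226 226 226 226 223 204 160 127 120 126 125 129 171 228 241 241 227 170 132
[... 2358 characters left out ...]
  30  31  29  22  19  15  18  12  29  35  21   3   2   9  10  10   2   3   8   2
195   7   6  13  16   6  12   9  10  15  13  12  11  15  11  10   6   3  10  25  19  10   9   2   8  11  10   4   6   4  10
196   3  14  11  16  12  15  10   7  11   6   3   3   1   7   1   8  10   3  13   6   5   2   6   6  10  13   7  10   4   4
197   7  11  12  15   6  17  14   5  15   9   6  10   8   6   7   7   5   8   7  15   5   5   5  12  10  12   8   4   4   0
198  12  14  10  10   9  12   6  13   8  13   8  11   9  10   4  10   7   5  42  65  29   2   8   7   7  12   7   5   9   4
199  17  15   9  16  13  12  15  11  12  17  14  12   2  13  11   4   3   4  64  69  21   9  10  13  15  13   9   8   3   8
```

Emit:
servo_tool(
  motion=[
    [0,3,0,0],
    [0,3,0,0],
    [0,0,0,0],
  ],
)

```text
time_s: 20.73
ee_pos: [0.5542, -0.2987, 0.1627]
ee_rot: [3.049, -0.464, 0.05]
ft_force: [0.0, -0.5, -1.9]
gripper_width: 0.0137
```

```bash
cat > rod.py <<'E'
from h import *
U=np.array([.959,-.284,0])
def go():
  g=grasp();print('g s %.1f u %.1f z %.1f'%((g-C)@SN*1e3,(g-C)@U*1e3,g[2]*1e3),'F',bot.state()['ft_force'].round(1),'zdir',Ro.from_rotvec(bot.state()['ee_rot']).as_matrix()[:,2].round(3))
  d=snap('side');f=cv2.cvtColor(d['frame'],cv2.COLOR_RGB2HSV)[:,:,2].astype(float)
  def ctr(r,lo,hi,thr,bright):
      w=f[r,lo:hi]; k=(w>thr) if bright else (w<thr)
      return lo+np.where(k)[0].mean() if k.any() else np.nan
  print('side',[(r,round(ctr(r,408,425,160,False),1)) for r in (226,230,234,238)],'plate',[(r,round(ctr(r,406,422,85,True),1)) for r in (250,252,254)])
  d=snap('top');f=cv2.cvtColor(d['frame'],cv2.COLOR_RGB2HSV)[:,:,2].astype(float)
  for c in (407,408,409,410): 
      w=f[185:199,c];k=w>22;print('top',c,(185+np.where(k)[0].mean()).round(1) if k.any() else None,end=' ')
  print()
  for r in range(186,199): print(r,' '.join('%3d'%v for v in f[r,400:424]))
if __name__=='__main__': go()
E
python3 rod.py
```

```text
g s 12.6 u -5.4 z 181.3 F [ 0.  -0.5 -1.9] zdir [ 0.023 -0.061 -0.998]
side [(226, np.float64(420.5)), (230, np.float64(421.0)), (234, np.float64(420.0)), (238, np.float64(418.5))] plate [(250, np.float64(416.0)), (252, np.float64(415.0)), (254, np.float64(414.0))]
top 407 193.5 top 408 193.5 top 409 193.0 top 410 193.0 
186   6   8   5   8  10  10  15  10  13  11  11  12  12  12   5  13   7   7   9   2   4  50  95  54
187  11   0  10  13  14  11   7  14  14  14  11  13  12  11  12  12   8  11   5  12   1  26  28  14
188   7   5  12  13  13  10  15  12   7   6  10   4   7  12   7  12  10   3  10  15   0  32  26  24
189   3  12   5  14  15  14  14   8   6   4  11   5   1   8  15  14  20  25  31  16  15  30  36  35
190   0   4  13  12  10  14   8   4   1  11   4   1  10  28  15  25  37  48  35  22  22  34  37  34
191   0   4  12  11   9  13   8   4   4   1  11  14  37  39  22  26  38  40  25  14  28  38  36  31
192   4   7  13  20  10  10  19  22  32  39  42  35  47  39  30  25  18  16  26  16  14  21  25  14
193   7  12   8  14  13   8  19  38  47  50  35  34  43  31  29  30  15  11  29  22  16  28  24  11
194   9   9  11  16  12  15  12  33  39  38  33  29  42  36  32  33  27  22  15  32  27  32  36   7
195  12  14  15  14  14  10  13  18  24  21  15   9  18  20  23  17  10  10   1  63  40  21  17   4
196  15  10  13   8  11  18  10  12  11   8   9   4   6   0   6   0   6   6   6  68  72  18   0   5
197  10  13   9  11  16  12  15   7   8  13   9  12  13   2   4   5  10   0   7  66  77  21   4   7
198  13  13  10  11  10  11  14   9  11  13  12  14  12   6   3  11   4   6  36  66  73  65  33   8
```

Emit:
servo_tool(
  motion=[
    [0,-0.7,7,0],
    [0,-0.7,7,0],
  ],
)

```text
time_s: 21.0
ee_pos: [0.5565, -0.2982, 0.1495]
ee_rot: [3.049, -0.464, 0.056]
ft_force: [0.0, -0.2, -1.9]
gripper_width: 0.0137
```

Emit:
servo_tool(
  motion=[
    [0,-0.7,7,0],
    [0,-0.7,6,0],
  ],
)

```text
time_s: 21.17
ee_pos: [0.5574, -0.2974, 0.1348]
ee_rot: [3.049, -0.464, 0.056]
ft_force: [-0.2, 0.6, -1.3]
gripper_width: 0.0138
```

```bash
python3 rod.py
```

```text
g s 10.5 u -2.8 z 153.4 F [-0.2  0.6 -1.3] zdir [ 0.027 -0.062 -0.998]
side [(226, np.float64(419.5)), (230, np.float64(419.5)), (234, np.float64(419.0)), (238, np.float64(419.5))] plate [(250, np.float64(416.0)), (252, np.float64(416.0)), (254, np.float64(415.5))]
top 407 193.0 top 408 193.5 top 409 193.0 top 410 192.8 
186   5   5   6   8   7  14   8  11  12  12  11  10  14   9  10  12   5   0   9  12  23   7   5  10
187  10   3  12  10  10  15  11  13  11   7  10  14  10  12  12  11  13   7  25  16  26   7   3   7
188  13   1   8   9  14  11  13  14   9   6  10   5  11   9  11  11   5  11  19  17  11   6   7   7
189   0   0   9  12  11  19  11   2   7   5   0   0   1  10  17  15  18  24  29  29  32  25  12   2
190   6   5  12  10   7   4  11   8   4  11  15  14  16  29  28  29  24  32  36  38  39  29   5   6
191   7  11  10  15   9  13   5   0  17  37  43  32  24  21  17  18  30  36  36  33  27   9   8   9
192   6   9  10  14  14  14  16  28  39  46  36  29  23  22  27  22  29  35  29  28   9   1   7   5
193   3  11   8  13  13  12  19  32  45  38  26  21  15  14  28  30  20  21  18  18  10   3  10   2
194   9  11  11  11  11  12  12  25  40  40  22  15  19  21  22  26  25  27  23  14   7   4  10   2
195   7  12  10  11  11  10  12  12  27  30  30  20  14  14  17  14  31  36  17   8   7   6  11   9
196   8  13   7  15  14  12  13  10  10  15  13  14   7   5   6   2  13  20   8   2   6   9  11   2
197   8  10   8  14  14  10  13  14  12  13  11   8   8   8   2   5   8   7   4   4   5   3  17   8
198  17  16  12   8  16  14   9  13  13   7  10   7   5   8   9  11   4   5   8   0   5  10  11   9
```

Emit:
servo_tool(
  motion=[
    [-0.3,-0.4,4,0],
    [-0.3,-0.4,4,0],
  ],
)

```text
time_s: 21.43
ee_pos: [0.557, -0.2965, 0.1256]
ee_rot: [3.05, -0.463, 0.053]
ft_force: [-0.1, -0.7, -1.5]
gripper_width: 0.0142
```

Emit:
servo_tool(
  motion=[
    [-0.3,-0.4,3.5,0],
    [-0.3,-0.4,2,0],
  ],
)

```text
time_s: 21.6
ee_pos: [0.5571, -0.2966, 0.1202]
ee_rot: [3.048, -0.463, 0.054]
ft_force: [-3.8, -0.4, 16.4]
gripper_width: 0.0136
```

```bash
python3 rod.py | head -3
```

```text
g s 9.8 u -3.3 z 138.8 F [-3.8 -0.4 16.4] zdir [ 0.026 -0.062 -0.998]
side [(226, np.float64(416.0)), (230, np.float64(418.5)), (234, np.float64(418.5)), (238, np.float64(418.5))] plate [(250, np.float64(416.0)), (252, np.float64(415.5)), (254, np.float64(415.0))]
top 407 193.0 top 408 193.0 top 409 192.0 top 410 192.0
```

Contact came at a grasp height of 138.8 mm, the same as when it was picked up at 138.7 mm, so the punch is on the pocket floor. I'll release part-open and lift clear.

Emit:
servo_tool(
  motion=[
    [0,0,-0.5,0],
    [0,0,0,0],
    [0,0,0,0],
    [0,0,0,0],
    [0,0,0,0],
  ],
  grip=0.1,
  newtons=20,
)

```text
time_s: 22.12
ee_pos: [0.5587, -0.2967, 0.122]
ee_rot: [3.048, -0.463, 0.06]
ft_force: [-0.1, -0.5, -0.2]
gripper_width: 0.0383
```

Emit:
servo_tool(
  motion=[
    [0,0,-10,0],
    [0,0,-20,0],
    [0,0,-30,0],
    [0,0,-35,0],
    [0,20,-35,0],
    [0,35,-20,0],
    [0,35,0,0],
    [0,35,0,0],
    [0,20,0,0],
    [0,0,0,0],
  ],
)

```text
time_s: 22.95
ee_pos: [0.5128, -0.4262, 0.294]
ee_rot: [3.049, -0.445, 0.067]
ft_force: [-0.2, -0.2, -1.4]
gripper_width: 0.0385
```

```bash
python3 -c "
from h import *
plan(bot.state()['ee_pos'])
a=snap('top');b=snap('side')
for d in (a,b):print(proj(d,[bot.state()['ee_pos']]))
B=cv2.resize(b['frame'][165:305,245:465],(800,509),interpolation=2)
A=cv2.resize(a['frame'][165:255,250:440],(800,379))
cv2.imwrite('pics/fin.png',cv2.resize(np.vstack([B,A]),(540,600))[:,:,::-1])
for d,d_ in zip((a,b),d0):
  df=np.abs(d['frame'].astype(int)-d_['frame']).sum(2)>60
  print(df[125:170,375:415].sum() if d is a else df[140:185,270:300].sum())
"
```

```text
pos [ 0.5128 -0.4262  0.294 ] yaw -16.5 zdir [ 0.035 -0.066 -0.997] N 1 rot-deg 0
[[0.0,0.0,0.0,0.0]]
F [-0.2 -0.2 -1.4] w 0.0385 t 22.95
[[490.814162   199.92547961]]
[[484.46395011 200.70206603]]
0
0
```

View pics/fin.png

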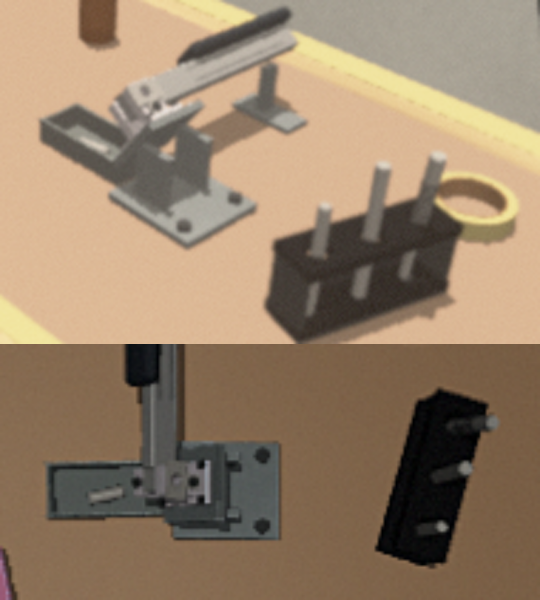

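The pin lies in the tub (side (100,143), top (105,495)). The punch stands in its own hole at (432,190), and the other punches, tape and bottle are unmoved. I'm handing in.

```bash
python3 -c "
from bench import bot
print(bot.finish_job(),bot.state()['time_s'])"
```

```text
the job is handed in; nothing more can be done
the job is handed in; nothing more can be done
```

The pin is out of the hinge and lying in the grey tub, and the punch is back in its own hole in the stand. I handed the job in at about 23 s of the 72 s allowed.

**What I did:**
- I slid the grey tub under the low end of the hole.
- The arm's moves only shift and turn the tool, so I tilted the punch to about 35° in the fingers by swinging it against the edge of its stand hole.
- I went in through the slack plate's hole and drove the pin out along the hole's axis with about 13–16 N. The force dropped when the pin released.
- I stood the punch upright again in its stand hole and lowered it onto the pocket floor. The grasp height at contact was 138.8 mm, against 138.7 mm at pickup.

**Last checks:**
- Both final pictures show the pin in the tub and three punches standing in the stand. The tape and bottle areas had no changed pixels.
- The arm is clear and touching nothing. The largest force I read was about 17 N; force was read only at the end of each move.

**Checks that disagreed:**
- Camera and robot estimates of the punch tip differed by up to about 6 mm, so I corrected from the pictures.
- After the last millimetres of driving, the axial force was 12.5 N again, probably the punch's step touching the plate. I stopped there.
- The tool drifted up to about 4° from vertical during the job, with no visible consequence.

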